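# Set the sine plate on its gauge blocks

### The job

Set the sine plate to its angle: first draw back the sprung brake and park its knob in the side notch so that it stays off by itself, then swing the plate up and back until it leans on its stop. Stack every gauge block that is laid out on the bench squarely in the middle of the anvil, in any order, swing the plate down until its roller rests on the stack, and only then let the knob out of its notch so that the brake springs fully home on the drum. Leave the other things on the bench where they are.

Things in the scene. Friction and masses are not known exactly. Their poses are not given: they have to be found in the camera images.
- sine_base: grey base of the sine plate, fixed; slab 320 x 110 x 20 mm. Origin on the bench; x runs from the handle-bar end (slab ends at -0.075) to the brake end (+0.245), y across, z up; crosswise to the robot, brake end to the left. Along x: anvil at -0.027, hinge with two cheeks (72 mm high) at +0.10, brake housing 0.16 to 0.245 (81 mm wide, flat top at z = 0.074)
- anvil_top (a point): centre of the top of the square steel anvil (44 x 44 mm, top 44 mm above the bench), on which the gauge blocks are stacked; free on all sides while the plate is back
- hinge (a point): middle of the hinge axis of the plate, 54 mm above the bench; the axis runs along the base's y
- sine_plate (a joint): angle of the plate, rad: 0 = level, grows as its bar end swings up, 1.57 = upright, 1.85 = leaning back on its stop, where it stays by its weight. Short of upright it sinks back down slowly (damped hinge, about 2 N at the bar to lift it with the brake off). On a stack of height H (m) the plate rests at asin(H / 0.14)
- roller (a point): middle of the steel roller under the plate's free end, 20 mm in diameter and 70 mm long, its centre 140 mm from the hinge axis and level with it at angle 0; it rests on the stack. The plate above it is 76 mm wide, 12 mm thick (from 10 to 22 mm above the roller's axis), 0.5 kg in all
- bar (a point): middle of the black handle bar at the plate's free end: round, 12 mm thick, along the base's y, 60 mm free between its struts, 39 mm clear of the plate's edge, 195 mm from the hinge along the plate and 16 mm above it (at angle 0: 70 mm over the bench). Pinch it from above, fingers to either side along the base's x; at every angle it turns between the fingers
- brake (a joint): draw of the brake plunger along the base's +x (away from the plate), m: 0 = home, rubber shoe pressed on the drum; 0.030 = fully drawn. A spring pulls it home with 8 N at 0 and 12 N at 0.028; let go, it snaps back unless parked. Parked in the notch it rests at about 0.020
- brake_side (a joint): sideways shift of the brake knob along the base's -y, m: 0 = in the long slot, 0.016 = fully in the notch. It can shift only while brake is above 0.024; once shifted fully and let go, the stem is drawn about 4 mm back behind a 3 mm lip that holds it. To free it: draw it above 0.024 again, shift it back to 0 and let it go home
- knob (a point): middle of the upright black brake knob, 16 mm in diameter, from 81 to 113 mm above the bench, on a thin stem in an L-shaped slot in the top of the brake housing (74 mm high); pinch it from above
- block_12: steel gauge block, 34 x 34 mm in plan and 12 mm high (up to 0.22 kg), small dark dot on top; origin at the centre of its underside, z up, x and y square to its sides. May be absent
- block_15: steel gauge block, 34 x 34 mm in plan and 15 mm high (up to 0.22 kg), small dark dot on top; origin at the centre of its underside, z up, x and y square to its sides. May be absent
- block_18: steel gauge block, 34 x 34 mm in plan and 18 mm high (up to 0.22 kg), small dark dot on top; origin at the centre of its underside, z up, x and y square to its sides. May be absent
- block_22: steel gauge block, 34 x 34 mm in plan and 22 mm high (up to 0.22 kg), small dark dot on top; origin at the centre of its underside, z up, x and y square to its sides. May be absent
- steel_bush: bystander: steel bush, 22 mm across, 14 high, lying among the gauge blocks; origin under its centre
- sanding_block: bystander: cork sanding block 46 x 76 x 26 mm; origin under its centre
- tape_roll: bystander: roll of tape 70 mm across, 19 high; origin under its centre
- marker: bystander: felt marker 17 x 128 x 17 mm; origin under its centre, along its y
Mind the look-alikes: they are no part of the job. Leave any brown or pink look-alike of the block_12 alone.

How it is judged:
By the outcome, as a careful person would: the job done as asked, in the order asked, and still so for the second after the job is handed in, with the robot touching nothing.
Of block_12, block_15, block_18, block_22 only 3 to 4 are there at a start; the rules pass over those that are not, and their reading is None.
At some moment in a run one of steel_bush, tape_roll may be knocked a few centimetres aside while the robot is not near it.
Once in a run the grip may slacken for a moment while it holds something.
It also fails if it takes over 192 s, if anything falls off the work surface, if the arm or the gripper's body presses on something with over 40 N, if the wrist force passes 120 N, or if a joint passes its speed limit or range.

### The arm

A 6-joint arm with a two-finger parallel gripper is mounted at the origin on a cart in front of the work surface, level with it; the furniture and walls round the work are solid. World frame = base frame: x ahead of the robot, y to its left, z up, the work surface at z = 0. Lengths are in m, angles in degrees, forces in N, time in s.
With the tool pointing down it reaches from about 0.35 to 0.875 m from the base axis. Payload 4.2 kg.
Tool frame: the origin (TCP) lies midway between the tips of the shut fingers; the grasp point (between the pads) lies 19 mm behind it; y points along the fingers, z is the direction in which the jaws open and shut, and the axes are right-handed (so a half turn about y gives the same grasp; the last joint's range is limited). The gripper opens to 87 mm and grips with 3 to 60 N. Pads are 19 mm wide; open, the fingers measure 117 mm over their backs; the gripper's body (75 mm by 190 mm) begins 51 mm behind the grasp point.
Start: joints at [91.135, 22.042, 0.453, 0, -68.411, -14.817], TCP at [0.148, 0.607, 0.223] pointing down, gripper open.
Joint ranges: [-179.83, 179.83], [-69.29, 118.12], [-61.27, 80.66], [-181.25, 117.63], [-171.15, -9.14], [-177.46, 177.46]. Speed limits (degrees/s): [159.86, 159.86, 180, 180, 180, 180].

### API

Orientations are given as [roll, pitch, yaw] about the fixed x, y, z axes, in that order (R = Rz(yaw) Ry(pitch) Rx(roll)).
In Python, from workcell import env gives the robot as it stands. The module is installed in compiled form; this text tells all that it offers. Calls block until the motion is done:
- env.goto(position, orientation): joint-space move of the TCP to a pose.
- env.move_straight(position, rotation=None, rate=0.15, force_limit=None): straight line of the TCP; rotation=None keeps the orientation; rate is the mean speed in m/s. With force_limit (N) it stops when the force on the tool has changed by that much, and returns True; else False.
- env.set_joints(angles): joint-space move.
- env.gripper_to(opening, grasp_force=None): opening from 0.0 (shut) to 1.0 (fully open); grasp_force is the grip in N (None keeps the last); returns when the fingers have stopped.
- env.dwell(seconds).
- env.inverse_kinematics(position, orientation): joint angles nearest the present ones, or None.
- env.read_state(): the state.
- env.grab_frame(name): name is "side" or "top" or "wrist"; returns a dict with "image" (400x640x3 uint8, blue, green, red), "fx", "fy", "cx", "cy" (pixels), "D" ([k1, k2, p1, p2, k3] as OpenCV has them; the pictures are not rectified), "position" and "orientation" of the camera in the world. Camera axes: x right, y up, looking along -z (the intrinsics and any distortion apply to the point x, -y, -z); pixel columns grow to the right and rows downward; lengths in m; the calibration is good to about 2 mm. A picture is of the moment at which its call begins. There is no depth.
A pose or a line that the arm cannot do raises env.Unreachable and nothing moves.
- env.close_job(): hands the job in, once; it reports no verdict.
Trained networks look in a picture, given as the dict that the camera call returned (one of the last four; its "shot" number tells which), for a name from the list of things; names that differ only in an ending like _2 or _b are one class to them, and where a whole thing is asked for, a point or a joint stands for the part that bears it (a point fixed in the world has none). Each returns a list of dicts, best first, with "score" (0 to 1); they miss things now and then, are a little off and sometimes report something else, mostly with a low value. They report only what shows in the picture. A call takes as long as a camera call. They do not tell look-alikes from the thing itself.
- env.search_frame(picture, thing): "xyz" ([x, y, z] in m, in world coordinates, good to about 4 mm: the middle of the surface that is visible of it).
- env.trace(picture, thing): "mask" (400x640 bool, what is visible of it).
The state is a dict: "clock": time; "joint_positions": joint angles; "qvel": joint speeds; "joint_torque": joint torques, N m; "position": TCP position; "tool_rot": TCP orientation; "force": force on the tool from outside, world axes, zero at the start; "wrist_torque": the same for the moment, N m; "opening": opening from 0.0 (shut) to 1.0 (fully open).
Only numpy, scipy, OpenCV 4.12 (cv2) and the standard library are available. Lean on these libraries where they do the work, as an engineer would, in place of code of your own. Each camera call takes 0.05 s, during which the arm holds its last target.

## Working session

There is one attempt and no reset: what is moved stays moved. The work goes in short steps, each a Python script; the robot and the scene stay as the last script left them, time stands still between calls to the robot, and variables do not carry over. Pictures are saved under pics/ and viewed, and the job is handed in when it is done.

```bash
mkdir -p pics; ls; python3 - <<'E'
from workcell import env
import cv2
s=env.read_state();print(s)
for n in ["side","top","wrist"]:
    f=env.grab_frame(n);cv2.imwrite(f"pics/{n}0.png",f["image"]);print(n,f["fx"],f["cx"],f["D"],f["position"],f["orientation"],f["shot"])
E
```

```text
pics
{'clock': 0.0, 'joint_positions': array([ 9.11346338e+01,  2.20885400e+01,  3.78213190e-01, -3.07381250e-02,
       -6.84127915e+01, -1.48178445e+01]), 'qvel': array([-0.07770608,  0.11132582,  0.01670155, -0.04454796,  0.00714683,
        0.10369578]), 'joint_torque': array([-1.84133343e-03, -3.90659344e+01,  1.87393159e+01,  4.21976969e+00,
        1.09062347e-02, -1.97122949e-04]), 'position': array([0.14766315, 0.60665712, 0.2214678 ]), 'tool_rot': array([-8.98736699e+01,  3.87978944e-03,  1.66305454e+02]), 'force': array([0.34715125, 0.09976018, 0.58385462]), 'wrist_torque': array([ 0.01116048,  0.00294309, -0.00450804]), 'opening': 0.9939096533229849}
side 445.51838987081646 317.87504555412914 [0.01040893 0.         0.         0.         0.        ] [ 0.59272089 -1.2235323   0.58569248] [64.01119438  0.83979624 -0.18146944] 1
top 430.72764575104895 319.8885271189165 [-0.11005678  0.          0.          0.          0.        ] [ 0.45726543 -0.20149056  1.36129433] [ 6.98986921e+00 -7.35105720e-02 -8.93715381e+01] 2
wrist 329.02900342606375 321.0657246105308 [-0.02760914  0.          0.          0.          0.        ] [0.22342202 0.58867625 0.38351772] [-1.64974870e+01 -5.18111626e-02 -1.03714553e+02] 3
```

View pics/top0.png

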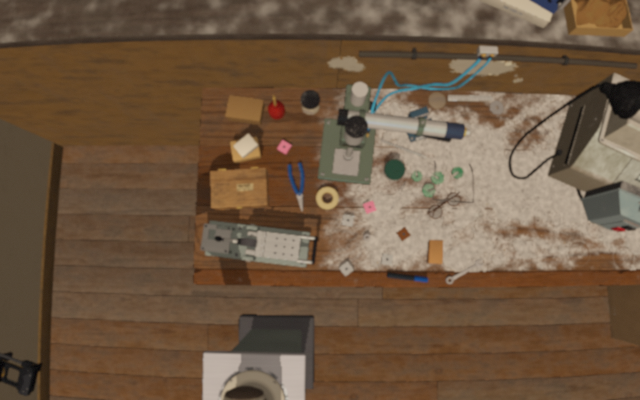

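View pics/side0.png

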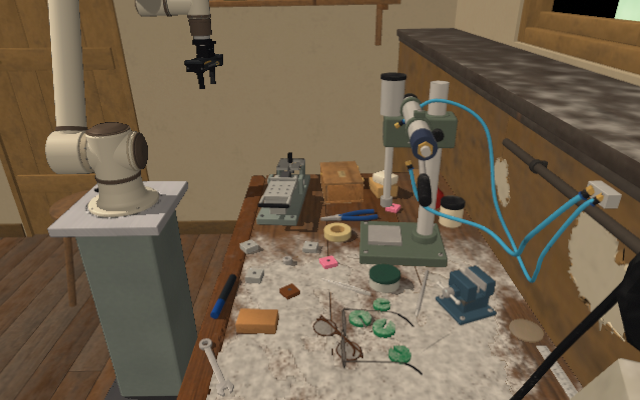

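View pics/wrist0.png

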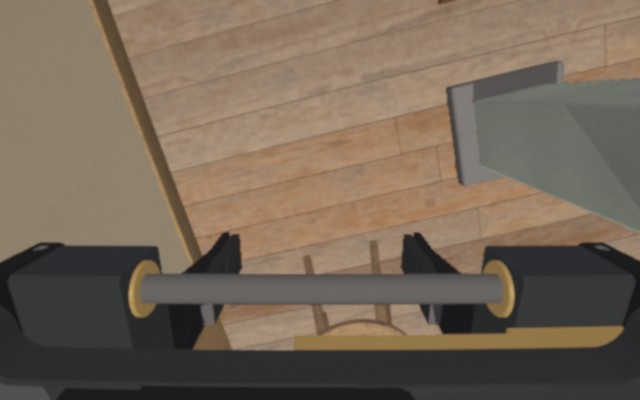

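```bash
cat > h.py <<'E'
from workcell import env
import numpy as np, cv2
from scipy.spatial.transform import Rotation as R
def cam(f):
    K=np.array([[f["fx"],0,f["cx"]],[0,f["fy"],f["cy"]],[0,0,1.]])
    Rc=R.from_euler('xyz',f["orientation"],degrees=True).as_matrix()@np.diag([1,-1,-1])
    return K,np.array(f["D"],float),Rc,np.array(f["position"])
def ray(f,u,v):
    K,D,Rc,p=cam(f)
    q=cv2.undistortPoints(np.array([[[u,v]]],float),K,D)[0,0]
    return p,Rc@np.array([q[0],q[1],1])
def onz(f,u,v,z):
    p,d=ray(f,u,v); return p+d*(z-p[2])/d[2]
def proj(f,P):
    K,D,Rc,p=cam(f)
    rv=cv2.Rodrigues(Rc.T)[0]; return cv2.projectPoints(np.atleast_2d(np.array(P,float)),rv,-Rc.T@p,K,D)[0][:,0]
def crop(f,u,v,w,h,name,s=4):
    im=f["image"][max(0,v-h):v+h,max(0,u-w):u+w]
    cv2.imwrite("pics/"+name,cv2.resize(im,None,fx=s,fy=s,interpolation=cv2.INTER_CUBIC))
def rpy(yaw_jaw,tilt=0):
    # tool y down, tool z (jaw) horizontal at yaw_jaw deg in world
    a=np.radians(yaw_jaw); z=np.array([np.cos(a),np.sin(a),0]); y=np.array([0,0,-1.]); x=np.cross(y,z)
    return R.from_matrix(np.stack([x,y,z],1)).as_euler('xyz',degrees=True)
E
python3 - <<'E'
from h import *
t=env.grab_frame("top");
for n in ["sine_base","sine_plate","roller","bar","knob","block_12","block_15","block_18","block_22","steel_bush","sanding_block","tape_roll","marker"]:
    for d in env.search_frame(t,n)[:6]: 
        p=d["xyz"];print(n,round(d["score"],2),np.round(p,3),np.round(proj(t,p)[0]))
crop(t,330,215,140,70,"topc.png",5)
crop(t,258,243,65,40,"topb.png",6)
print(env.read_state()["clock"])
s=env.grab_frame("side")
crop(s,290,255,80,55,"sidec.png",5)
crop(s,290,195,60,50,"sideb.png",6)
E
```

```text
sine_base 0.84 [ 0.487 -0.007  0.072] [255. 244.]
sine_plate 0.88 [ 0.484 -0.078  0.077] [278. 246.]
roller 0.89 [ 0.487 -0.076  0.079] [277. 245.]
bar 0.78 [ 0.488 -0.078  0.08 ] [278. 244.]
block_12 0.5 [ 0.449 -0.411  0.017] [387. 258.]
block_15 0.5 [ 0.449 -0.411  0.017] [387. 258.]
block_18 0.5 [ 0.449 -0.411  0.017] [387. 258.]
block_22 0.5 [ 0.449 -0.411  0.017] [387. 258.]
sanding_block 0.81 [ 0.47  -0.563  0.024] [435. 252.]
sanding_block 0.43 [ 0.49  -0.015  0.075] [257. 243.]
tape_roll 0.84 [ 0.636 -0.22   0.016] [326. 198.]
tape_roll 0.43 [ 0.469 -0.563  0.026] [436. 252.]
marker 0.46 [ 0.389 -0.474  0.021] [407. 278.]
0.85
```

View pics/topc.png

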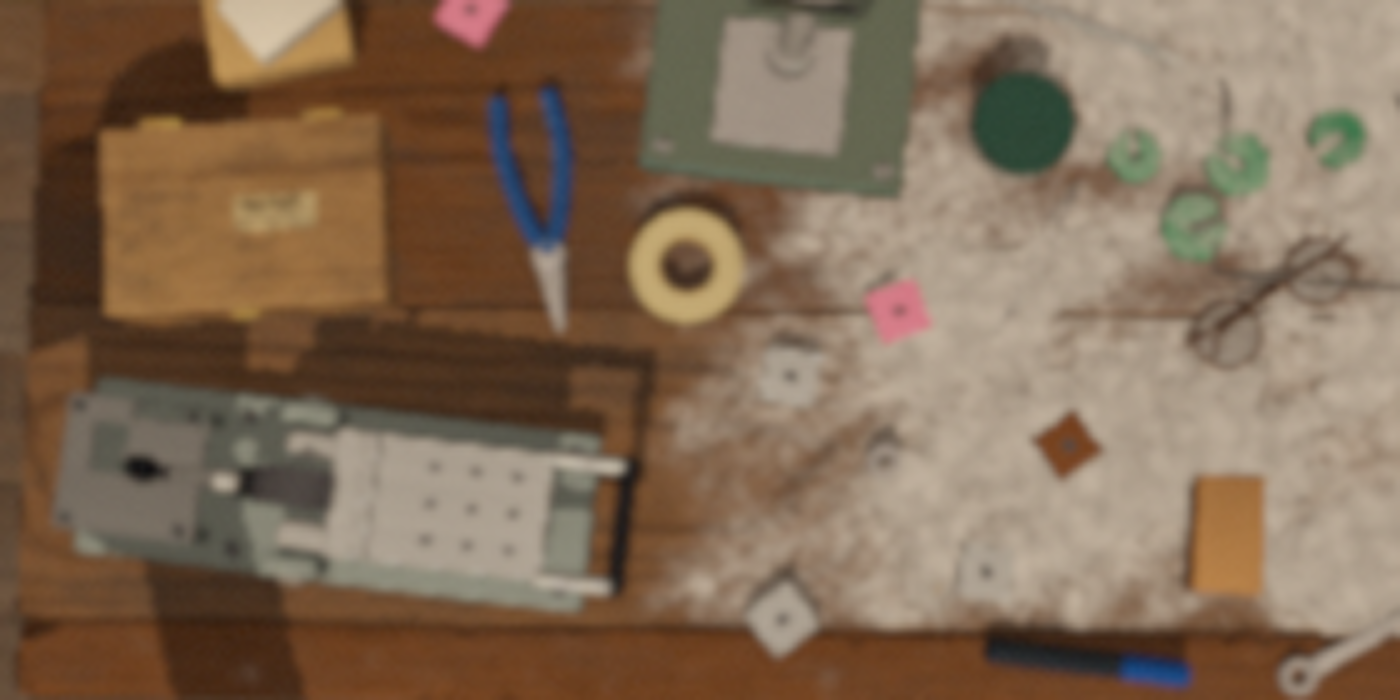

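View pics/topb.png

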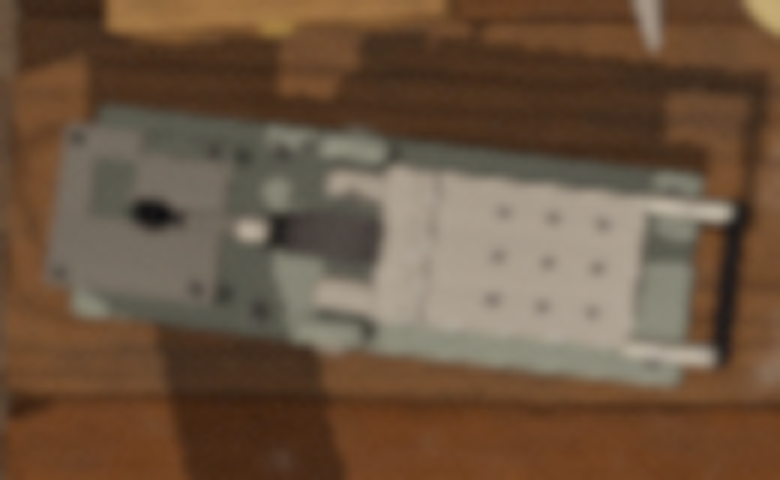

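View pics/sidec.png

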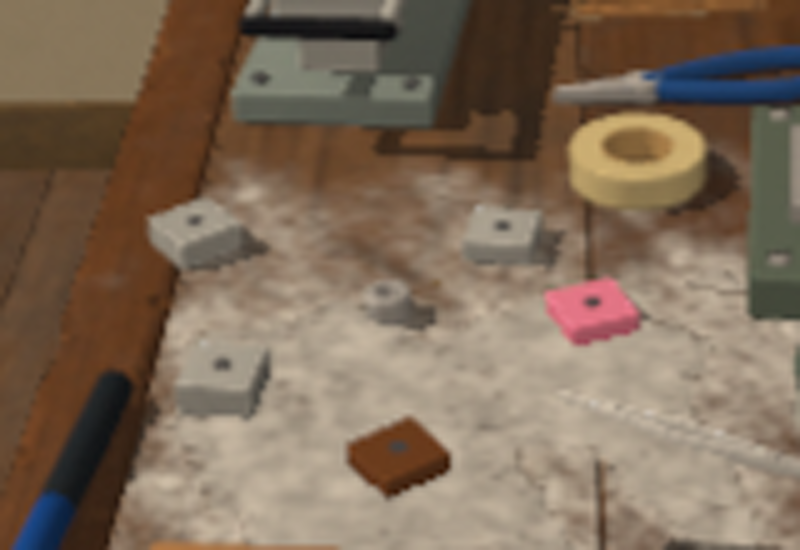

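View pics/sideb.png

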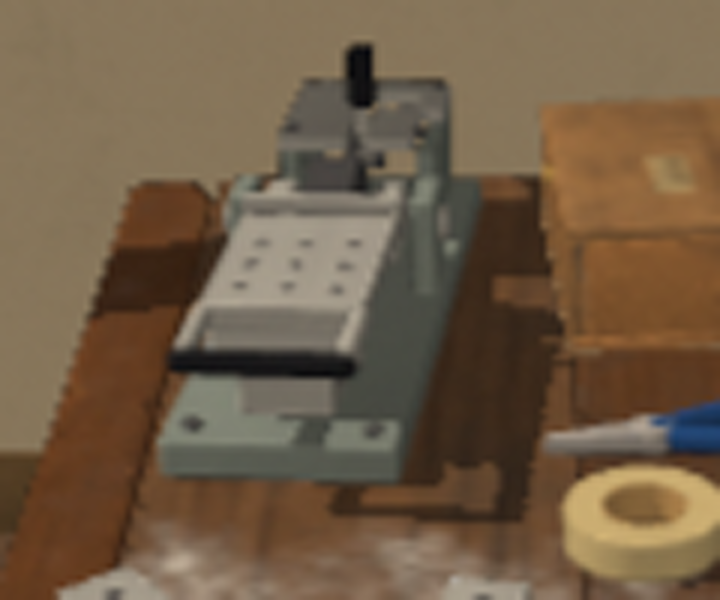

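```bash
python3 - <<'E'
from h import *
t=env.grab_frame("top")
px=[(306.4,266.6),(310.4,232.4),(210,220.6),(205,255)]
P=[onz(t,u,v,.02) for u,v in px]
print(np.round(P,3)); P=np.array(P)
for i in range(4): print(np.linalg.norm(P[i]-P[(i+1)%4]))
a=(P[2]-P[1]+P[3]-P[0])/2; yaw=np.degrees(np.arctan2(a[1],a[0])); print("yaw",yaw)
c=P.mean(0); x=a/np.linalg.norm(a); o=c-.085*x; print("origin",o)
for n,u,v,h in [("b1",348,219.7,.018),("b2",346.4,268.6,.018),("b3",387,259,.018),("bush",366.5,235,.014)]: print(n,onz(t,u,v,h))
w=env.grab_frame("wrist"); s=env.read_state()
Rt=R.from_euler('xyz',s["tool_rot"],degrees=True).as_matrix(); Rc=R.from_euler('xyz',w["orientation"],degrees=True).as_matrix()
print("cam in tool",Rt.T@(np.array(w["position"])-s["position"])); print(Rt.T@Rc)
print(Rt, s["clock"])
for y in (yaw,yaw+180): print(y,rpy(y),[env.inverse_kinematics([.48,.0,.3],rpy(y))])
E
```

```text
[[ 0.422 -0.162  0.02 ]
 [ 0.528 -0.173  0.02 ]
 [ 0.561  0.143  0.02 ]
 [ 0.453  0.155  0.02 ]]
0.10640560256237887
0.31800157856542016
0.10847085552085911
0.3186262068920871
yaw 84.24337026480276
origin [ 0.48223755 -0.09363639  0.02      ]
b1 [ 0.56881108 -0.28995679  0.018     ]
b2 [ 0.41696735 -0.28567284  0.018     ]
b3 [ 0.44752049 -0.41184969  0.018     ]
bush [ 0.52171947 -0.34836389  0.014     ]
cam in tool [-7.78611338e-02 -1.61938501e-01 -5.92628161e-05]
[[ 3.96312748e-04 -9.58797916e-01 -2.84088718e-01]
 [ 1.08278921e-03  2.84088986e-01 -9.58797307e-01]
 [ 9.99999335e-01  7.23753950e-05  1.15076413e-03]]
[[-9.71619732e-01  2.79445539e-06 -2.36548296e-01]
 [ 2.36548296e-01 -1.24703157e-05 -9.71619732e-01]
 [-5.66497991e-06 -1.00000000e+00  1.14553811e-05]] 1.0
84.24337026480276 [-90.           0.          -5.75662974] [array([ 1.94459012e+01,  4.81166882e+00, -1.12990562e+01, -2.54444375e-14,
       -7.38892750e+01, -1.15202531e+02])]
264.24337026480276 [-90.           0.         174.24337026] [array([ 1.94459012e+01,  4.81166882e+00, -1.12990562e+01,  2.54444375e-14,
       -7.38892750e+01,  6.47974690e+01])]
```

```bash
python3 - <<'E'
from h import *
env.goto([.40,-.10,.24],rpy(84.2))
s=env.read_state();print(s["clock"],s["position"])
w=env.grab_frame("wrist");cv2.imwrite("pics/w1.png",w["image"])
import pickle;pickle.dump(w,open("w1.pkl","wb"))
for n in ["block_18","steel_bush","knob","bar","hinge","sine_plate"]:
    for d in env.search_frame(w,n)[:6]: 
        p=d["xyz"];print(n,round(d["score"],2),np.round(p,3),np.round(proj(w,p)[0]))
E
```

```text
3.65 [ 0.40034298 -0.09958664  0.23998232]
block_18 0.82 [ 0.442 -0.404  0.017] [ 85. 225.]
block_18 0.76 [ 0.42  -0.28   0.016] [177. 199.]
bar 0.66 [ 0.472 -0.079  0.077] [346. 243.]
hinge 0.57 [ 0.464 -0.034  0.069] [386. 229.]
hinge 0.29 [0.497 0.053 0.06 ] [462. 246.]
sine_plate 0.63 [ 0.472 -0.082  0.075] [343. 243.]
sine_plate 0.5 [ 0.441 -0.404  0.017] [ 85. 224.]
```

View pics/w1.png

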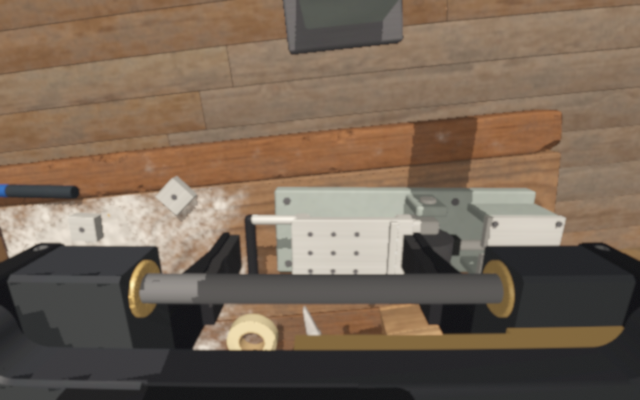

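```bash
python3 - <<'E'
from h import *
env.goto([.58,-.10,.26],rpy(84.2))
s=env.read_state();print(s["clock"],s["position"])
w=env.grab_frame("wrist");cv2.imwrite("pics/w2.png",w["image"])
import pickle;pickle.dump(w,open("w2.pkl","wb"))
for n in ["block_18","steel_bush","knob","bar","sine_plate","sine_base"]:
    for d in env.search_frame(w,n)[:6]: 
        p=d["xyz"];print(n,round(d["score"],2),np.round(p,3),np.round(proj(w,p)[0]))
E
```

```text
4.75 [ 0.57930874 -0.09999227  0.25934488]
block_18 0.78 [ 0.61  -0.355  0.012] [131. 208.]
block_18 0.64 [ 0.42  -0.279  0.018] [150.  46.]
block_18 0.61 [ 0.448 -0.405  0.017] [54. 84.]
block_18 0.59 [ 0.53 -0.46  0.01] [ 38. 156.]
block_18 0.56 [ 0.802 -0.082  0.009] [349. 313.]
steel_bush 0.57 [ 0.516 -0.345  0.014] [118. 136.]
knob 0.89 [0.506 0.094 0.107] [523.  85.]
bar 0.86 [ 0.486 -0.077  0.079] [334.  82.]
sine_plate 0.92 [ 0.483 -0.075  0.075] [336.  80.]
sine_base 0.9 [ 0.492 -0.008  0.073] [403.  82.]
```

View pics/w2.png

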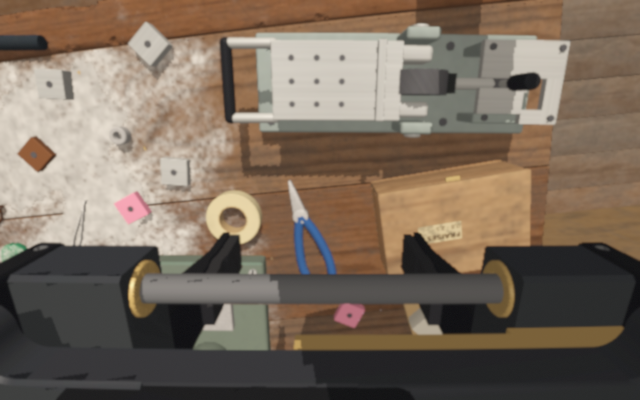

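```bash
python3 - <<'E'
from h import *
import pickle;w=pickle.load(open("w2.pkl","rb"))
crop(w,110,110,110,90,"w2a.png",4)
im=w["image"][15:145,210:590];cv2.imwrite("pics/w2b.png",cv2.resize(im,None,fx=2.1,fy=2.1,interpolation=cv2.INTER_CUBIC))
im=w["image"][25:145,430:590];cv2.imwrite("pics/w2c.png",cv2.resize(im,None,fx=4.5,fy=4.5,interpolation=cv2.INTER_CUBIC))
E
```

```text
(no output)
```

View pics/w2a.png

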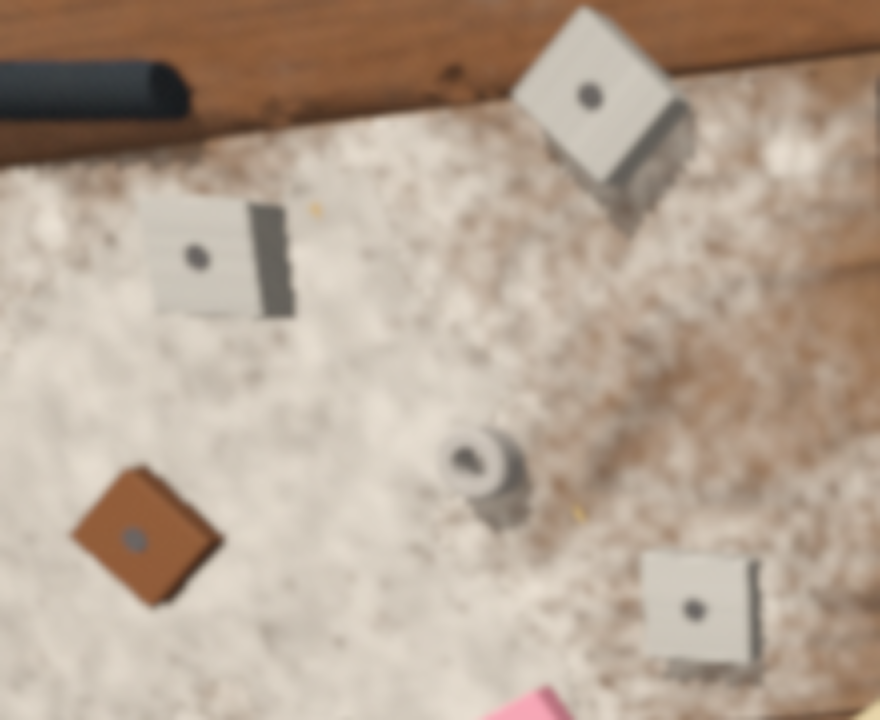

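View pics/w2b.png

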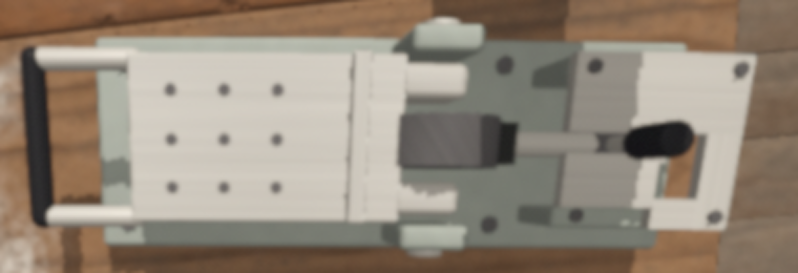

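View pics/w2c.png

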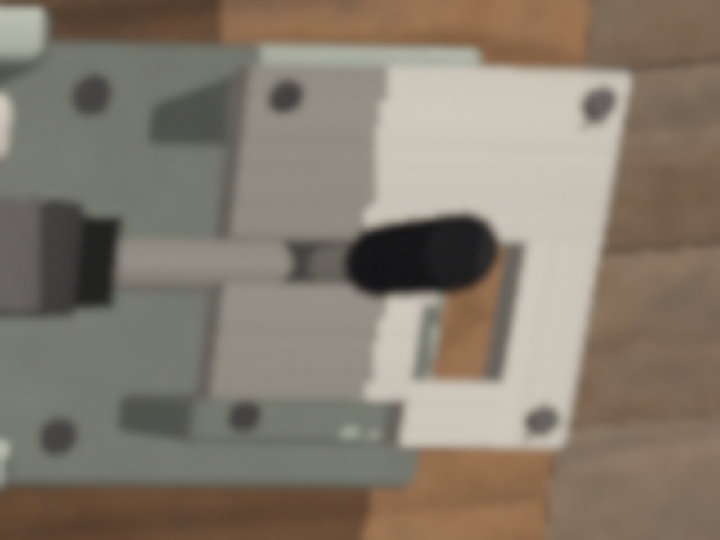

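```bash
python3 - <<'E'
from h import *
import pickle;w=pickle.load(open("w2.pkl","rb"))
from scipy.optimize import least_squares
q=lambda x,y,s,ox,oy:(ox+x/s,oy+y/s)
B=lambda x,y:q(x,y,2.1,210,15); C=lambda x,y:q(x,y,4.5,430,25)
pts=[(C(630,72),(.245,.0405,.074)),(C(568,446),(.245,-.0405,.074)),(B(98,38),(-.075,.055,.02)),(B(105,243),(-.075,-.055,.02)),(B(36,137),(-.095,0,.076))]
def W(p,b): c,s=np.cos(p[2]),np.sin(p[2]); return [p[0]+c*b[0]-s*b[1],p[1]+s*b[0]+c*b[1],b[2]]
f=lambda p: np.concatenate([proj(w,W(p,b))[0]-np.array(u) for u,b in pts])
r=least_squares(f,[.482,-.094,np.radians(84)]);print(r.x,np.degrees(r.x[2]),np.round(r.fun,1))
k=onz(w,*C(462,252),.113);print("knob",k)
p=r.x;d=k[:2]-p[:2];c,s=np.cos(p[2]),np.sin(p[2]);print("knob base",c*d[0]+s*d[1],-s*d[0]+c*d[1])
b=onz(w,*B(36,137),.076);print("bar",b); print("anvil",W(p,(-.027,0,.044)),"bar model",W(p,(-.095,0,.07)))
A=lambda x,y:q(x,y,4,0,20)
for n,cs in [("b1",[(643,553),(752,557),(752,665),(642,655)]),("b2",[(585,8),(680,98),(602,183),(513,95)]),("b3",[(137,200),(248,203),(262,316),(155,314)])]:
    for h in (.012,.015,.018,.022):
        P=np.array([onz(w,*A(*c),h) for c in cs]); 
        e=[np.linalg.norm(P[i]-P[(i+1)%4])*1e3 for i in range(4)]
        v=P[1]-P[0];v2=P[2]-P[3]
        print(n,h,np.round(P.mean(0),4),np.round(e,1),np.round(np.mean(e),1),"yaw",np.degrees(np.arctan2((v+v2)[1],(v+v2)[0]))%90)
E
```

```text
[ 0.48278895 -0.08810793  1.46468744] 83.92040834132021 [ 1.3 -0.1 -0.3  0.3 -1.2 -1.2 -0.1  0.9  0.2  0.5]
knob [0.50294092 0.09912557 0.113     ]
knob base 0.1883147451129817 -0.00020874515245946842
bar [ 0.47228377 -0.18267442  0.076     ]
anvil [np.float64(0.4799293868046941), np.float64(-0.1149560756813971), 0.044] bar model [np.float64(0.47272751437751187), np.float64(-0.1825736254265823), 0.07]
b1 0.012 [ 0.5688 -0.2865  0.012 ] [34.6 35.3 35.6 33.5] 34.7 yaw 80.28487573749655
b1 0.015 [ 0.5683 -0.2851  0.015 ] [34.3 35.1 35.3 33.2] 34.5 yaw 80.2848757374965
b1 0.018 [ 0.5678 -0.2837  0.018 ] [34.1 34.8 35.1 33. ] 34.2 yaw 80.28487573749648
b1 0.022 [ 0.5672 -0.2818  0.022 ] [33.7 34.5 34.7 32.6] 33.9 yaw 80.28487573749659
b2 0.012 [ 0.4177 -0.283   0.012 ] [34.4 34.5 33.3 33.1] 33.8 yaw 38.64425907743311
b2 0.015 [ 0.4183 -0.2816  0.015 ] [34.1 34.2 33.1 32.9] 33.6 yaw 38.64425907743314
b2 0.018 [ 0.419  -0.2802  0.018 ] [33.9 34.  32.9 32.7] 33.3 yaw 38.64425907743309
b2 0.022 [ 0.4198 -0.2784  0.022 ] [33.5 33.6 32.5 32.3] 33.0 yaw 38.64425907743309
b3 0.012 [ 0.4477 -0.4136  0.012 ] [34.1 32.4 33.6 32.8] 33.2 yaw 82.03928149470171
b3 0.015 [ 0.4481 -0.4113  0.015 ] [33.9 32.2 33.4 32.6] 33.0 yaw 82.03928149470167
b3 0.018 [ 0.4485 -0.4089  0.018 ] [33.6 32.  33.1 32.3] 32.8 yaw 82.03928149470164
b3 0.022 [ 0.449  -0.4058  0.022 ] [33.3 31.6 32.8 32. ] 32.4 yaw 82.0392814947017
```

```bash
cat >> h.py <<'E'
O=np.array([.4828,-.0881]);YAW=83.92
xb=np.array([np.cos(np.radians(YAW)),np.sin(np.radians(YAW)),0]);yb=np.array([-xb[1],xb[0],0])
def bw(x,y,z): return np.array([O[0],O[1],0])+x*xb+y*yb+np.array([0,0,z])
def st(t=""):
    s=env.read_state();d=s["position"][:2]-O
    print(t,"t=%.1f"%s["clock"],"pos",np.round(s["position"],4),"base",np.round([d@xb[:2],d@yb[:2]],4),"F",np.round(s["force"],1),"op %.3f"%s["opening"]);return s
E
python3 - <<'E'
from h import *
env.gripper_to(.5)
env.goto(bw(.188,0,.15),rpy(YAW)); st("above")
hit=env.move_straight(bw(.188,0,.084),rate=.1,force_limit=10);st(f"down {hit}")
env.gripper_to(0,30);st("grip")
w=env.grab_frame("wrist");cv2.imwrite("pics/k1.png",w["image"])
E
```

```text
above t=7.0 pos [0.5037 0.0987 0.1508] base [ 0.188 -0.001] F [ 0.9 -0.1 -0.6] op 0.500
down False t=7.8 pos [0.5034 0.0988 0.0845] base [ 0.188  -0.0007] F [ 0.7 -0.3 -0.1] op 0.497
grip t=8.4 pos [0.5028 0.0989 0.0841] base [ 1.88e-01 -1.00e-04] F [-0.9 -0.1  0.1] op 0.173
```

View pics/k1.png

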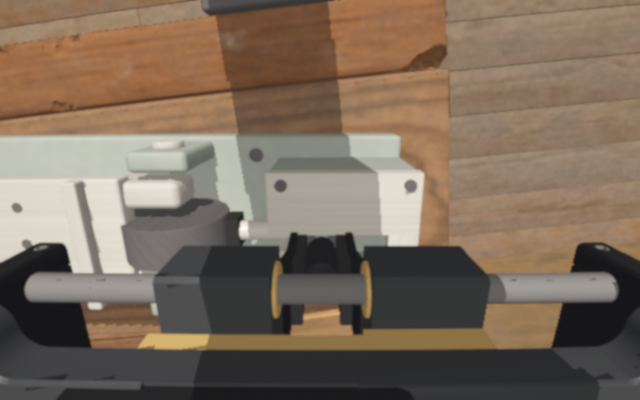

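```bash
python3 - <<'E'
from h import *
env.gripper_to(0,45)
h=env.move_straight(bw(.188+.0275,0,.084),rate=.06);st(f"draw {h}")
h=env.move_straight(bw(.188+.0275,-.017,.084),rate=.05,force_limit=15);st(f"side {h}")
w=env.grab_frame("wrist");cv2.imwrite("pics/k2.png",w["image"])
E
```

```text
draw False t=9.3 pos [0.5047 0.123  0.0837] base [0.2122 0.0005] F [  2.8 -11.9   1.4] op 0.171
side False t=9.8 pos [0.5204 0.1204 0.0835] base [ 0.2113 -0.0153] F [  0.1 -11.1   3. ] op 0.170
```

View pics/k2.png

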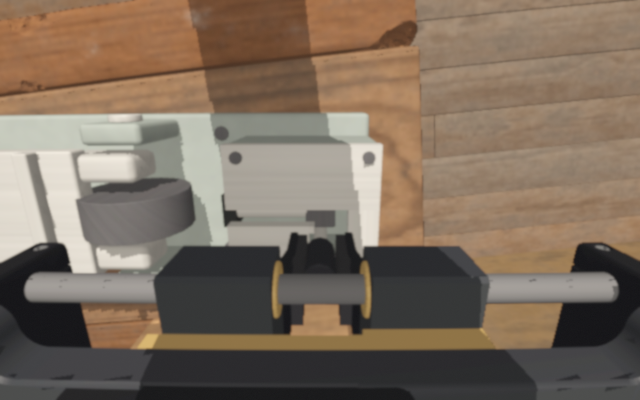

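```bash
python3 - <<'E'
from h import *
h=env.move_straight(bw(.188+.030,-.017,.084),rate=.03);st(f"draw {h}")
h=env.move_straight(bw(.188+.030,-.021,.084),rate=.03,force_limit=18);st(f"side {h}")
h=env.move_straight(bw(.188+.022,-.021,.084),rate=.03);st(f"back {h}")
env.gripper_to(.45);st()
env.move_straight(bw(.188+.022,-.0165,.16),rate=.2)
t=env.grab_frame("top");crop(t,240,240,60,40,"k3.png",6)
s=env.grab_frame("side");crop(s,290,180,50,40,"k3s.png",6)
w=env.grab_frame("wrist");cv2.imwrite("pics/k3w.png",w["image"])
E
```

```text
draw False t=10.1 pos [0.5203 0.1228 0.0835] base [ 0.2136 -0.0149] F [ -1.2 -11.3   4.1] op 0.170
side False t=10.4 pos [0.5218 0.1215 0.0831] base [ 0.2126 -0.0166] F [ -6.7 -11.4   7.3] op 0.171
back False t=10.8 pos [0.5216 0.117  0.0833] base [ 0.208  -0.0168] F [-8.8  0.1  6.8] op 0.169
 t=11.6 pos [0.526  0.1185 0.084 ] base [ 0.21   -0.0211] F [-0.5  1.  -0. ] op 0.449
```

View pics/k3w.png

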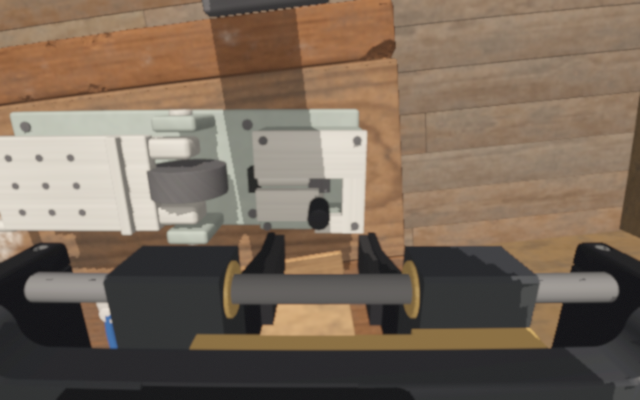

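View pics/k3s.png

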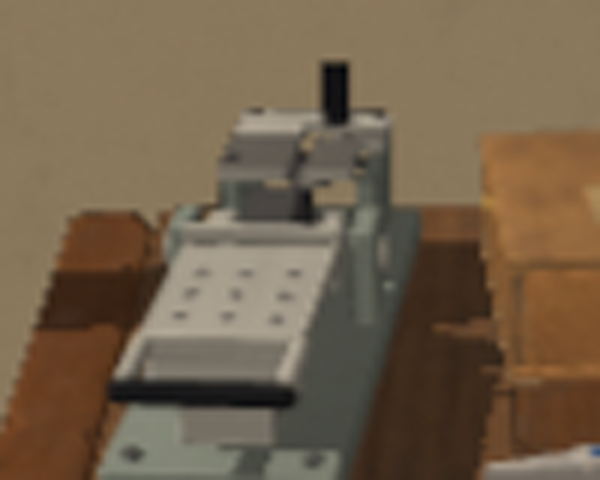

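```bash
cat >> h.py <<'E'
def barp(th,dz=-.019):
    a=th+np.arctan2(.016,.195); r=np.hypot(.195,.016)
    return bw(.1-r*np.cos(a),0,.054+r*np.sin(a)+dz)
E
python3 - <<'E'
from h import *
env.gripper_to(.33)
env.goto(barp(0)+[0,0,.08],rpy(YAW)); st("above")
hit=env.move_straight(barp(0),rate=.1,force_limit=8);st(f"down {hit}")
env.gripper_to(0,25);st("grip")
w=env.grab_frame("wrist");cv2.imwrite("pics/b1.png",w["image"])
E
```

```text
above t=13.9 pos [ 0.4734 -0.182   0.1312] base [-0.0944 -0.0006] F [ 0.3 -0.1  0.6] op 0.326
down False t=14.9 pos [ 0.4734 -0.1825  0.0515] base [-0.0949 -0.0006] F [-0.6 -0.8 -0.1] op 0.331
grip t=15.4 pos [ 0.4728 -0.1844  0.0516] base [-0.0968 -0.0003] F [ -0.7 -10.2  -0.5] op 0.131
```

View pics/b1.png

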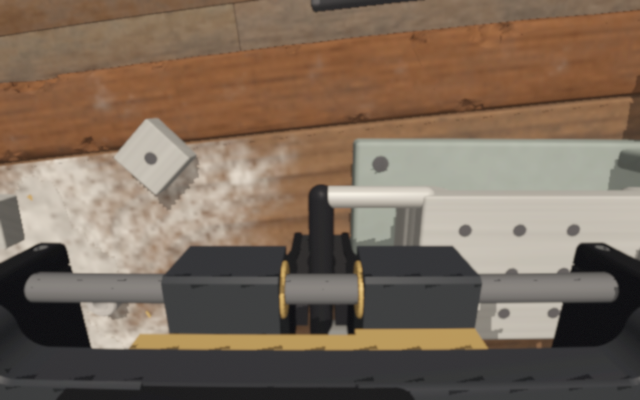

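```bash
sed -i 's/O=np.array(\[.4828,-.0881\])/O=np.array([.4826,-.0899])/' h.py
python3 - <<'E'
from h import *
env.move_straight(barp(0),rate=.05);st("recentre")
for d in [12,25,38,51,64,77,90,100]:
    env.move_straight(barp(np.radians(d)),rate=.15);s=st(d)
    if s["opening"]<.09: print("LOST");break
w=env.grab_frame("side");crop(w,290,180,80,60,"b2.png",5)
E
```

```text
recentre t=15.7 pos [ 0.4728 -0.1845  0.0515] base [-0.0951 -0.0003] F [ 0.1 -0.1  2.8] op 0.129
12 t=16.1 pos [ 0.4736 -0.1774  0.0913] base [-0.0879 -0.0003] F [ 1.2 -5.7 -0.2] op 0.127
25 t=16.5 pos [ 0.4753 -0.161   0.1321] base [-0.0714 -0.0003] F [ -0.6 -10.6   3. ] op 0.131
38 t=17.0 pos [ 0.478  -0.1359  0.1689] base [-0.0463 -0.0003] F [ -1.5 -12.4   8.4] op 0.128
51 t=17.4 pos [ 0.4821 -0.1015  0.198 ] base [-0.0116 -0.0007] F [-0.9 -3.9  3.8] op 0.136
64 t=17.9 pos [ 0.4849 -0.0608  0.2155] base [0.0292 0.0008] F [ 0.4  0.  -4.1] op 0.126
77 t=18.3 pos [ 0.4893 -0.0183  0.226 ] base [0.0719 0.0009] F [  3.6   0.3 -14.6] op 0.119
90 t=18.7 pos [0.4938 0.0248 0.2286] base [0.1152 0.001 ] F [  1.7  -2.1 -16.1] op 0.127
100 t=19.1 pos [0.4975 0.0579 0.224 ] base [0.1485 0.0009] F [ -2.7  -3.1 -11.1] op 0.125
```

View pics/b2.png

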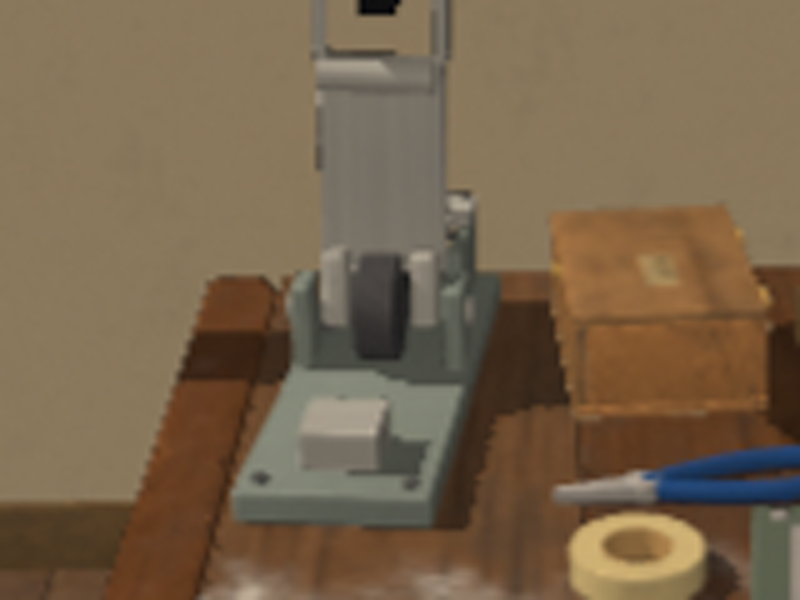

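```bash
python3 - <<'E'
from h import *
h=env.move_straight(barp(np.radians(105)),rate=.06,force_limit=12);st(h)
env.gripper_to(.33);st("open")
env.move_straight(env.read_state()["position"]+[0,0,.07],rate=.15)
# look at anvil & blocks: camera view; target ~ image upper-middle
env.goto(bw(-.06,0,.24)+[.10,-.06,0],rpy(YAW));st()
w=env.grab_frame("wrist");cv2.imwrite("pics/a1.png",w["image"])
import pickle;pickle.dump(w,open("a1.pkl","wb"))
w=env.grab_frame("side");cv2.imwrite("pics/a1s.png",w["image"])
E
```

```text
False t=19.6 pos [0.4993 0.0745 0.2193] base [0.1653 0.0008] F [-4.5 -3.  -8.7] op 0.129
open t=20.2 pos [0.5005 0.0752 0.2194] base [ 0.166  -0.0003] F [-0.4  0.   0.6] op 0.330
 t=22.0 pos [ 0.5763 -0.2088  0.24  ] base [-0.1083 -0.1058] F [-0.8 -0.1 -0.1] op 0.332
```

View pics/a1.png

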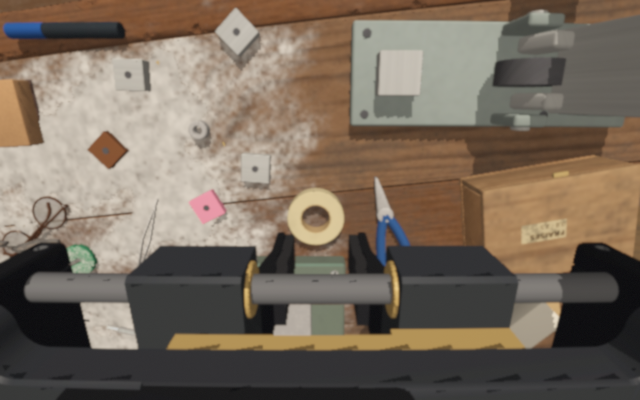

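View pics/a1s.png

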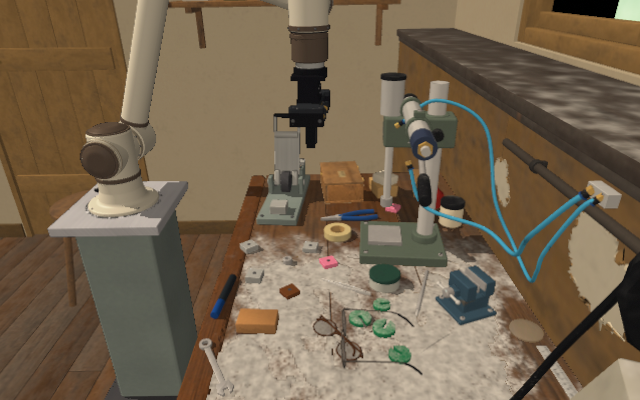

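```bash
python3 - <<'E'
from h import *
import pickle;w=pickle.load(open("a1.pkl","rb"))
crop(w,400,72,60,50,"a1a.png",6)
crop(w,190,100,100,100,"a1b.png",4)
E
```

```text
(no output)
```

View pics/a1a.png

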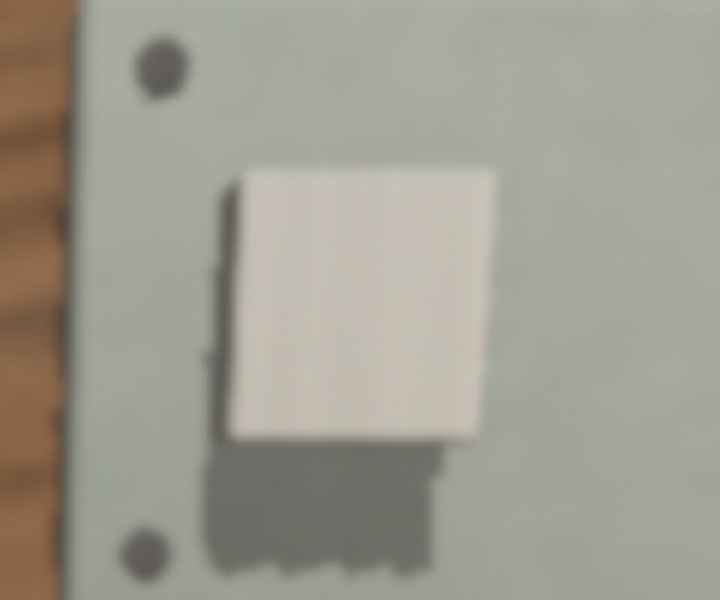

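View pics/a1b.png

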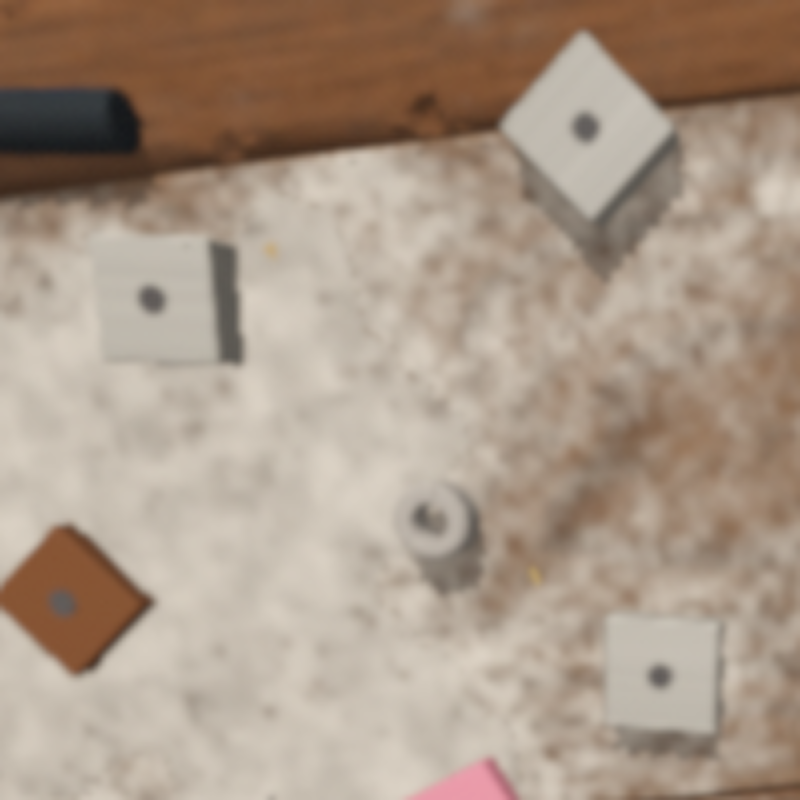

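```bash
python3 - <<'E'
from h import *
import pickle;w=pickle.load(open("a1.pkl","rb"))
P=np.array([onz(w,340+x/6,22+y/6,.044) for x,y in [(244,170),(496,168),(480,438),(229,436)]])
e=[np.linalg.norm(P[i]-P[(i+1)%4])*1e3 for i in range(4)];print("anvil",P.mean(0),np.round(e,1),"model",bw(-.027,0,.044))
v=P[1]-P[0]+P[2]-P[3];print(np.degrees(np.arctan2(v[1],v[0])))
for n,cs in [("b1",[(608,617),(721,618),(718,735),(606,728)]),("b2",[(583,31),(676,128),(594,224),(500,127)]),("b3",[(93,234),(209,240),(218,362),(102,360)])]:
    for h in (.012,.015,.018,.022):
        P=np.array([onz(w,90+x/4,y/4,h) for x,y in cs]); 
        e=[np.linalg.norm(P[i]-P[(i+1)%4])*1e3 for i in range(4)]
        v=P[1]-P[0]+P[2]-P[3]
        print(n,h,np.round(P.mean(0),4),np.round(e,1),np.round(np.mean(e),1),"yaw",np.degrees(np.arctan2(v[1],v[0]))%90)
E
```

```text
anvil [ 0.47995255 -0.11625624  0.044     ] [42.5 43.7 43.8 42.9] model [ 0.47974024 -0.11674812  0.044     ]
84.21550946287107
b1 0.012 [ 0.5691 -0.2866  0.012 ] [33.7 36.  34.2 34.1] 34.5 yaw 81.76544774487856
b1 0.015 [ 0.5686 -0.286   0.015 ] [33.4 35.7 33.9 33.9] 34.2 yaw 81.76544774487847
b1 0.018 [ 0.568  -0.2853  0.018 ] [33.2 35.4 33.7 33.6] 34.0 yaw 81.76544774487849
b1 0.022 [ 0.5673 -0.2844  0.022 ] [32.8 35.  33.3 33.3] 33.6 yaw 81.76544774487859
b2 0.012 [ 0.4177 -0.283   0.012 ] [33.7 34.  34.5 33.6] 33.9 yaw 38.34094062089053
b2 0.015 [ 0.4183 -0.2824  0.015 ] [33.4 33.7 34.2 33.3] 33.7 yaw 38.34094062089049
b2 0.018 [ 0.419  -0.2817  0.018 ] [33.2 33.4 33.9 33.1] 33.4 yaw 38.34094062089056
b2 0.022 [ 0.4198 -0.2809  0.022 ] [32.8 33.1 33.6 32.7] 33.1 yaw 38.340940620890514
b3 0.012 [ 0.4472 -0.4123  0.012 ] [32.7 32.6 33.5 33.7] 33.1 yaw 81.4428318603121
b3 0.015 [ 0.4476 -0.4106  0.015 ] [32.4 32.3 33.3 33.5] 32.9 yaw 81.44283186031205
b3 0.018 [ 0.448 -0.409  0.018] [32.2 32.1 33.  33.2] 32.6 yaw 81.44283186031207
b3 0.022 [ 0.4486 -0.4068  0.022 ] [31.8 31.7 32.7 32.9] 32.3 yaw 81.44283186031213
```

```bash
cat >> h.py <<'E'
AN=np.array([.4799,-.1165])
def pick(xy,jaw,zt=.003):
    env.gripper_to(.58)
    env.goto([*xy,.10],rpy(jaw)); 
    h=env.move_straight([*xy,zt],rate=.12,force_limit=8);st(f"down {h}")
    env.gripper_to(0,50);s=st("grip")
    env.move_straight([*s["position"][:2],.05],rate=.12);st("lift")
E
python3 - <<'E'
from h import *
s=env.read_state();print(s["joint_positions"])
for n,xy,j in [("b1",(.569,-.2865),81.6),("b2",(.4178,-.2828),38.4),("b2",(.4178,-.2828),128.4),("pl",AN,YAW),("pl",AN,YAW+90),("b3",(.448,-.4095),81.7)]:
    q=env.inverse_kinematics([*xy,.01],rpy(j));print(n,j,None if q is None else np.round(q))
pick((.5688,-.2865),81.6)
w=env.grab_frame("wrist");cv2.imwrite("pics/p1.png",w["image"])
E
```

```text
[-4.74636163e+00  2.01905234e+01  2.65898010e-01 -5.57282478e-03
 -7.00212002e+01 -9.12141090e+01]
b1 81.6 [-12.  35. -11.  -0. -44. -86.]
b2 38.4 [ -16.   26.  -31.   -0.  -33. -126.]
b2 128.4 [-16.  26. -31.   0. -33. -36.]
pl 83.92 [   5.   25.  -32.   -0.  -33. -101.]
pl 173.92000000000002 [  5.  25. -32.   0. -33. -11.]
b3 81.7 [-27.  33. -16.  -0. -41. -71.]
down False t=24.4 pos [ 0.5697 -0.2866  0.0041] base [-0.1864 -0.1074] F [-0.3 -0.4 -0.1] op 0.578
grip t=24.9 pos [ 0.5693 -0.2868  0.0037] base [-0.1866 -0.107 ] F [-0.7 -0.   3.3] op 0.380
lift t=25.5 pos [ 0.5687 -0.2864  0.0495] base [-0.1863 -0.1064] F [ 0.5 -0.3 -0.7] op 0.379
```

View pics/p1.png

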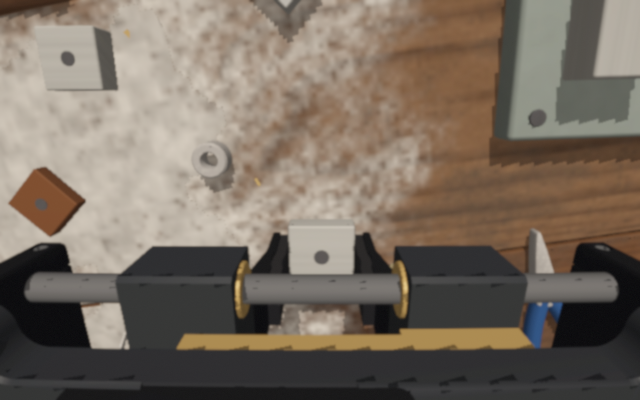

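```bash
cat >> h.py <<'E'
def place(ztop,grip_z,off=(0,0),jaw=YAW,name="pl"):
    xy=AN-np.array(off)
    s=env.read_state()["position"]
    env.move_straight([s[0],s[1],ztop+.05],rate=.15)
    env.goto([*xy,ztop+.045],rpy(jaw));s=st("above")
    if s["opening"]<.34: print("LOST"); return
    w=env.grab_frame("wrist");cv2.imwrite(f"pics/{name}_a.png",w["image"])
    env.move_straight([*xy,ztop+grip_z+.008],rate=.10)
    env.dwell(.2)
    h=env.move_straight([*xy,ztop+grip_z-.006],rate=.02,force_limit=5);s=st(f"contact {h} expect {ztop+grip_z:.4f}")
    env.gripper_to(.55);st("open")
    env.move_straight([*xy,ztop+.09],rate=.15)
E
python3 - <<'E'
from h import *
w=env.grab_frame("wrist");s=env.read_state()
for h in (.012,.015,.018,.022):
    z=s["position"][2]-.0037+h; p=onz(w,321,257,z)-s["position"]; print(h,p, proj(w,[*s["position"][:2],z]))
place(.044,.0037,name="pl1")
w=env.grab_frame("side");crop(w,280,200,50,40,"pl1s.png",7)
E
```

```text
0.012 [-0.0005232   0.00026593  0.0083    ] [[320.63936703 257.978484  ]]
0.015 [-0.00200997  0.00048212  0.0113    ] [[320.64258156 260.68084836]]
0.018 [-0.00349675  0.00069831  0.0143    ] [[320.64591009 263.47739389]]
0.022 [-0.00547911  0.00098656  0.0183    ] [[320.65053615 267.36127421]]
above t=26.8 pos [ 0.4808 -0.1168  0.0889] base [-0.0269 -0.0011] F [-0.4 -0.2 -0.8] op 0.382
contact True expect 0.0477 t=28.0 pos [ 0.48   -0.1164  0.0476] base [-0.0267 -0.0002] F [-1.7  0.6  5.2] op 0.384
open t=28.6 pos [ 0.4793 -0.1164  0.047 ] base [-0.0268  0.0005] F [-0.5 -0.3 -0.1] op 0.548
```

View pics/pl1s.png

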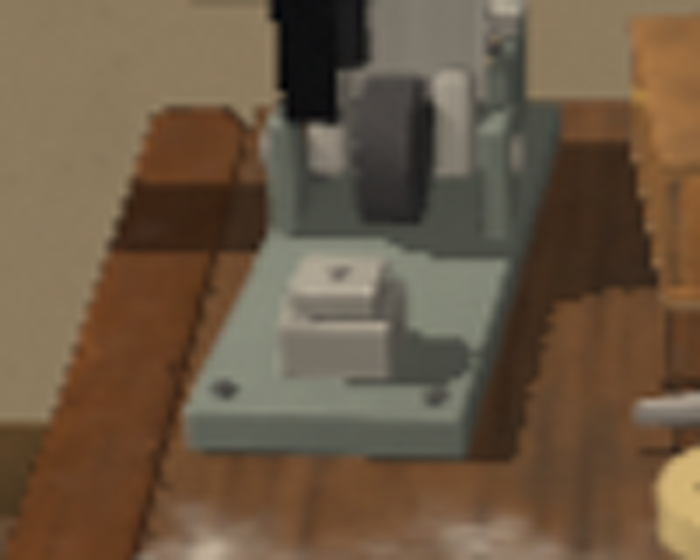

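```bash
python3 - <<'E'
from h import *
pick((.4184,-.2823),38.4)
w=env.grab_frame("wrist");cv2.imwrite("pics/p2.png",w["image"])
crop(w,320,260,60,50,"p2c.png",6)
E
```

```text
down False t=31.4 pos [ 0.4192 -0.2822  0.0036] base [-0.198   0.0427] F [-0.6  0.5 -0.1] op 0.580
grip t=31.9 pos [ 0.4185 -0.2825  0.0035] base [-0.1983  0.0433] F [-1.1  1.   4.6] op 0.381
lift t=32.4 pos [ 0.418  -0.2822  0.0495] base [-0.198   0.0438] F [-0.2  0.3 -1. ] op 0.388
```

View pics/p2c.png

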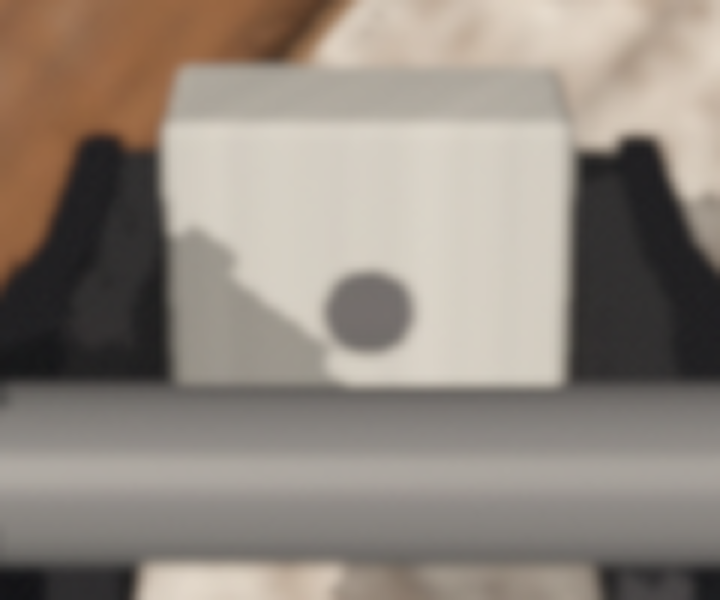

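View pics/p2.png

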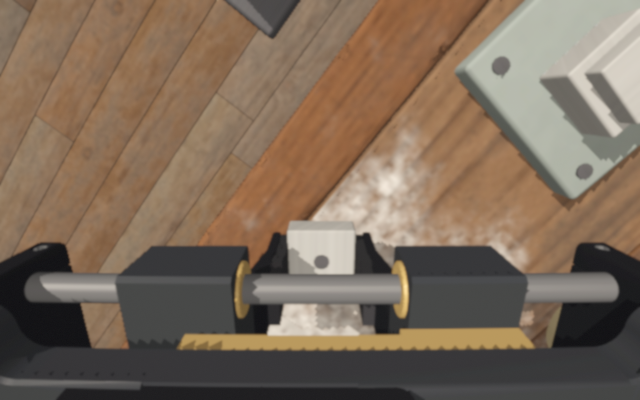

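```bash
cat >> h.py <<'E'
def blockfit(w,s,gz,v_bot,v_top,v_dot):
    from scipy.optimize import least_squares
    Rt=R.from_euler('xyz',s["tool_rot"],degrees=True).as_matrix(); tx=Rt[:,0]
    def f(p):
        d,h=p; c=s["position"]+tx*d; z0=np.array([0,0,-gz])
        P=[c-tx*.017+z0,c-tx*.017+z0+[0,0,h],c+z0+[0,0,h]]
        return proj(w,P)[:,1]-np.array([v_bot,v_top,v_dot])
    r=least_squares(f,[0,.015]);print("d,h",r.x,"res",r.fun,"off xy",tx[:2]*r.x[0]);return r.x
E
python3 - <<'E'
from h import *
w=env.grab_frame("wrist");s=st()
blockfit(w,s,.0035,220.8,230.0,262)
E
```

```text
t=32.5 pos [ 0.4176 -0.2821  0.049 ] base [-0.198   0.0442] F [-0.   0.  -1.3] op 0.386
d,h [0.0006944  0.01403063] res [-0.12817954  0.55183993 -0.45932412] off xy [ 0.00043112 -0.00054436]
```

```bash
python3 - <<'E'
from h import *
a=np.radians(YAW)
# tool x at placement: perpendicular; d=.0007 along tool x
Rt=R.from_euler('xyz',rpy(YAW),degrees=True).as_matrix()
place(.056,.0035,off=tuple(Rt[:2,0]*.0007),name="pl2")
w=env.grab_frame("side");crop(w,280,200,50,40,"pl2s.png",7)
E
```

```text
above t=33.8 pos [ 0.4785 -0.1163  0.1   ] base [-0.0267  0.0013] F [ 0.9 -0.5 -1.3] op 0.382
contact True expect 0.0595 t=35.0 pos [ 0.4793 -0.1164  0.0595] base [-0.0267  0.0005] F [-1.1 -0.3  3.7] op 0.384
open t=35.6 pos [ 0.4785 -0.1164  0.0588] base [-0.0268  0.0012] F [-0.2  0.6  0.5] op 0.548
```

View pics/pl2s.png

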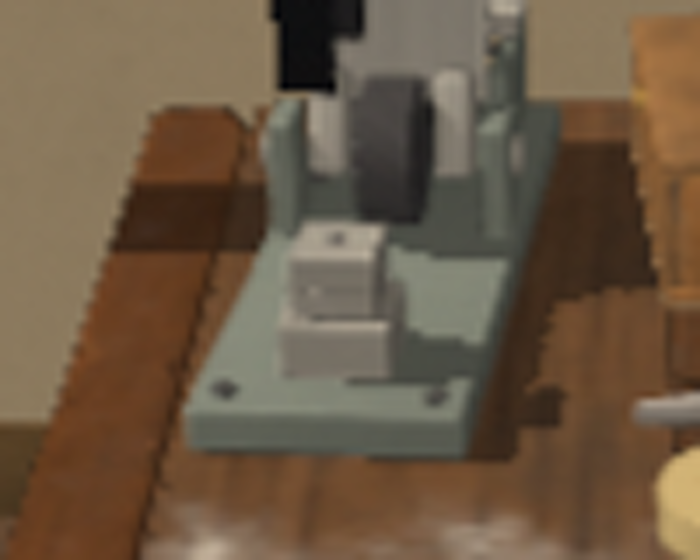

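View pics/pl2_a.png

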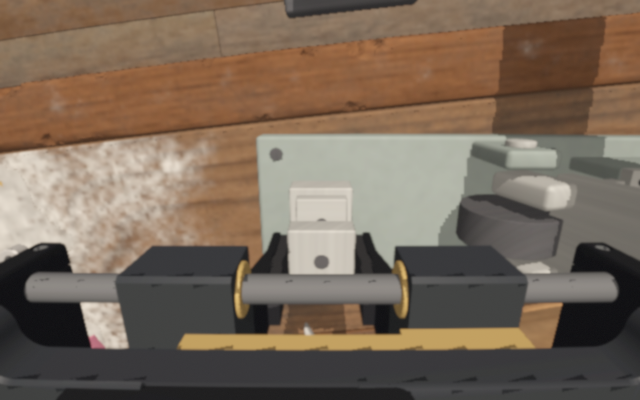

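```bash
python3 - <<'E'
from h import *
pick((.4482,-.4090),81.7)
w=env.grab_frame("wrist");cv2.imwrite("pics/p3.png",w["image"])
crop(w,320,260,60,50,"p3c.png",6)
E
```

```text
down False t=38.8 pos [ 0.449  -0.4092  0.0038] base [-0.3211 -0.0004] F [-0.1  0.7  0.6] op 0.582
grip t=39.3 pos [ 0.4486 -0.4094  0.0037] base [-3.213e-01 -1.000e-04] F [ 0.3 -0.9  3.4] op 0.385
lift t=39.8 pos [ 0.4481 -0.4089  0.0494] base [-0.3208  0.0005] F [-0.8 -0.4 -1.8] op 0.384
```

View pics/p3c.png

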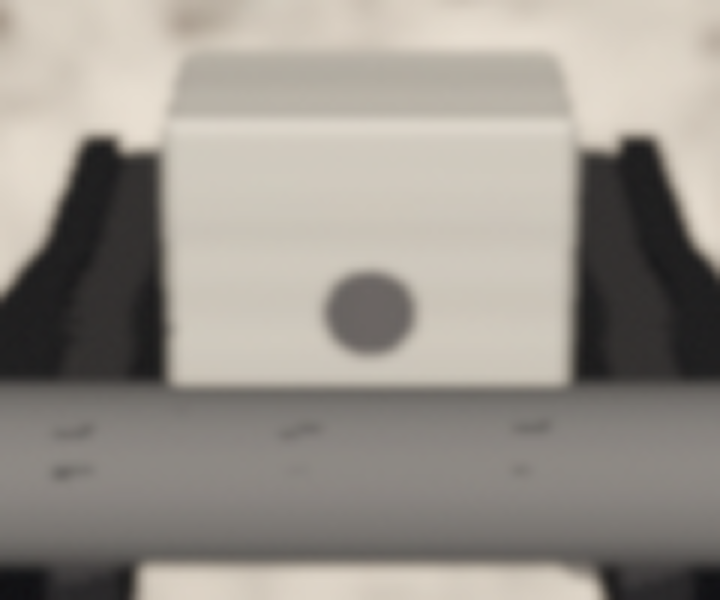

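```bash
python3 - <<'E'
from h import *
w=env.grab_frame("wrist");s=st()
d,h=blockfit(w,s,.0037,210+52/6,210+119/6,210+313/6)
Rt=R.from_euler('xyz',rpy(YAW),degrees=True).as_matrix()
place(.071,.0037,off=tuple(Rt[:2,0]*d),name="pl3")
w=env.grab_frame("side");crop(w,280,200,50,40,"pl3s.png",7)
env.goto(bw(-.03,-.10,.25),rpy(YAW));st()
w=env.grab_frame("wrist");cv2.imwrite("pics/s1.png",w["image"]);crop(w,320,100,70,60,"s1c.png",5)
import pickle;pickle.dump(w,open("s1.pkl","wb"))
t=env.grab_frame("top");crop(t,330,215,140,70,"t2.png",5)
E
```

```text
t=39.9 pos [ 0.4477 -0.4088  0.0487] base [-0.3208  0.0009] F [ 0.3 -0.3 -1. ] op 0.386
d,h [-0.00027994  0.01668967] res [-0.11178388  0.46821828 -0.38870145] off xy [-2.76986269e-04  4.05207454e-05]
above t=41.7 pos [ 0.4803 -0.1171  0.1158] base [-0.0273 -0.0006] F [ 0.3 -0.8 -1.4] op 0.387
contact True expect 0.0747 t=42.9 pos [ 0.4803 -0.1165  0.0747] base [-0.0267 -0.0005] F [-0.2 -0.4  3.7] op 0.384
open t=43.5 pos [ 0.4794 -0.1165  0.0739] base [-0.0268  0.0003] F [0.2 0.6 0.3] op 0.551
 t=44.9 pos [ 0.5779 -0.1301  0.248 ] base [-0.0299 -0.099 ] F [-0.1  0.3 -1.1] op 0.551
```

View pics/pl3s.png

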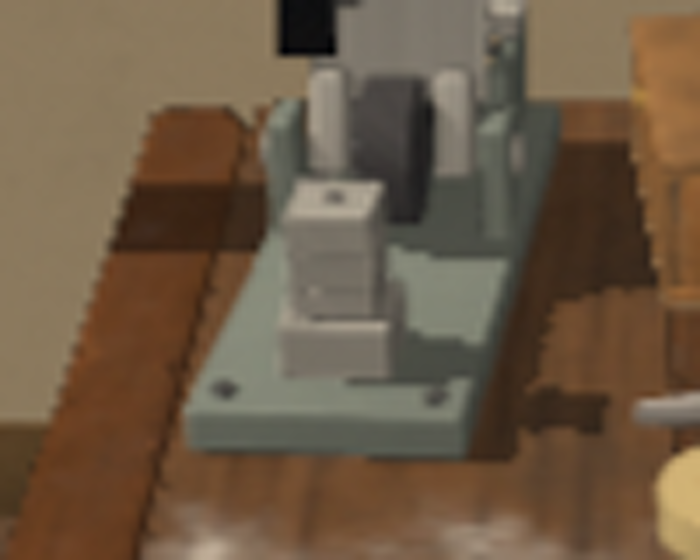

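View pics/s1.png

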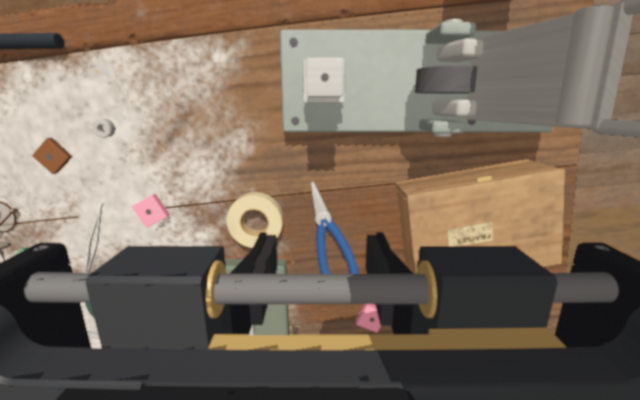

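View pics/t2.png

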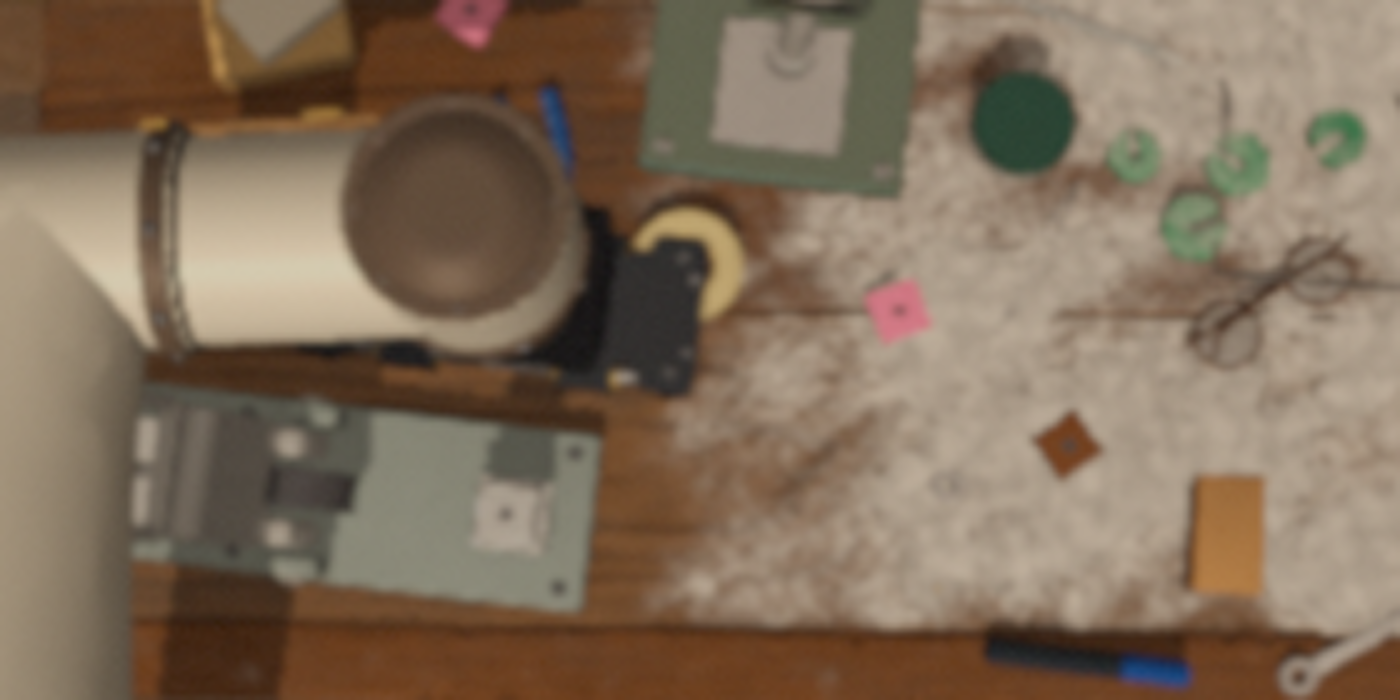

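View pics/s1c.png

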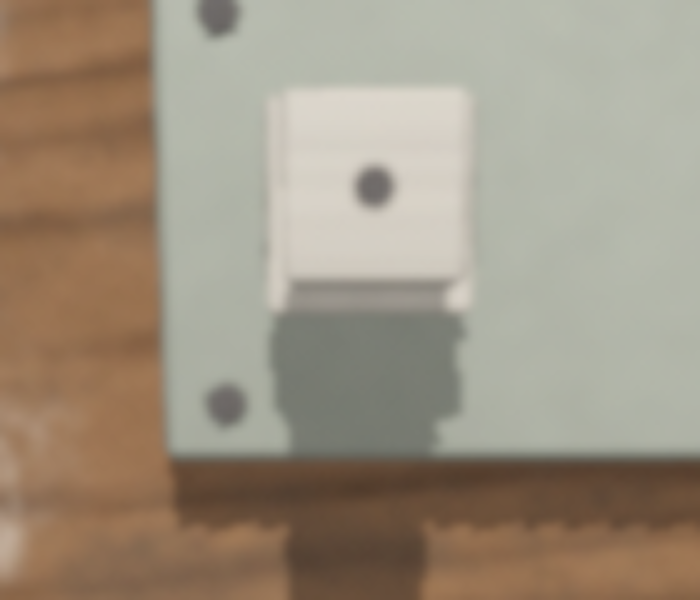

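```bash
python3 - <<'E'
from h import *
env.gripper_to(.33)
p=barp(1.85)
env.goto(p+[0,0,.07],rpy(YAW));st("above")
h=env.move_straight(p,rate=.08,force_limit=8);st(f"down {h}")
env.gripper_to(0,30);st("grip")
w=env.grab_frame("wrist");cv2.imwrite("pics/c1.png",w["image"])
s=env.grab_frame("side");crop(s,290,160,60,60,"c1s.png",5)
E
```

```text
above t=46.6 pos [0.5007 0.0779 0.2879] base [ 0.1687 -0.0002] F [-0.3  0.3 -0.9] op 0.329
down False t=47.6 pos [0.501  0.0784 0.2186] base [ 0.1693 -0.0004] F [ 0.2 -0.   0.8] op 0.332
grip t=48.1 pos [0.5006 0.0782 0.2184] base [ 1.69e-01 -1.00e-04] F [ 0.  -0.9  0.3] op 0.128
```

View pics/c1.png

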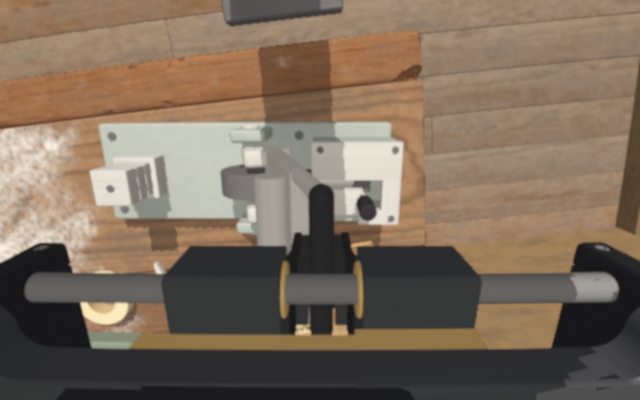

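View pics/c1s.png

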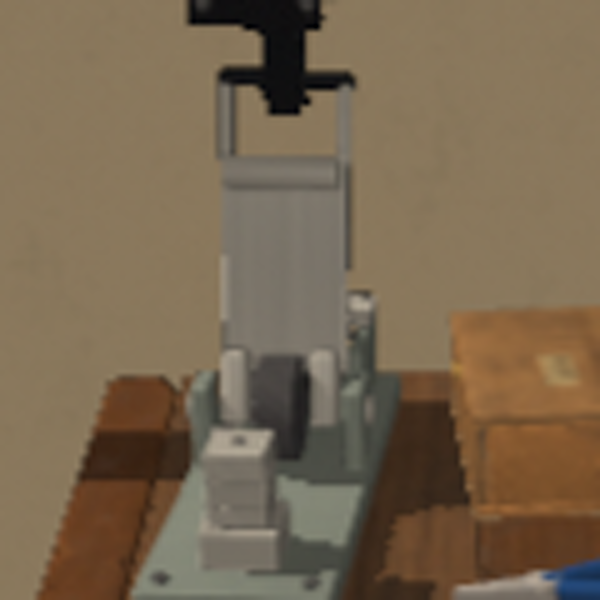

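Gripped cleanly. Swinging down; knob still parked at (366,207).

```bash
python3 - <<'E'
from h import *
for d in [98,87,76,65,54,44,35,28,24.5]:
    env.move_straight(barp(np.radians(d)),rate=.12 if d>30 else .06);s=st(d)
    if s["opening"]<.09: print("LOST");break
s=env.grab_frame("side");crop(s,290,180,60,60,"d1s.png",5)
E
```

```text
98 t=48.5 pos [0.4979 0.0524 0.2264] base [ 0.1431 -0.0002] F [-3.1  2.3  4.7] op 0.126
87 t=49.0 pos [0.4939 0.0152 0.2309] base [ 1.057e-01 -1.000e-04] F [-1.6  2.2  6. ] op 0.125
76 t=49.5 pos [ 0.4899 -0.0218  0.2278] base [ 0.0685 -0.    ] F [-1.1  0.9  2.6] op 0.126
65 t=49.9 pos [ 0.4859 -0.0578  0.2178] base [0.0323 0.0001] F [ 1.3  0.7 -2. ] op 0.123
54 t=50.4 pos [ 0.4823 -0.0911  0.2015] base [-0.0012  0.0002] F [ 2.3  2.6 -4.6] op 0.123
44 t=50.8 pos [ 0.4794 -0.1188  0.1822] base [-0.0291  0.0001] F [-0.2  2.5 -1.5] op 0.127
35 t=51.2 pos [ 0.4771 -0.1401  0.16  ] base [-0.0505  0.0001] F [ 1.   1.4 -0.8] op 0.128
28 t=51.8 pos [ 0.4756 -0.1543  0.1404] base [-0.0648  0.0001] F [-0.1  0.5 -1.6] op 0.127
24.5 t=52.1 pos [ 0.4749 -0.1605  0.13  ] base [-0.071   0.0001] F [-0.3  1.2 -1.2] op 0.124
```

View pics/d1s.png

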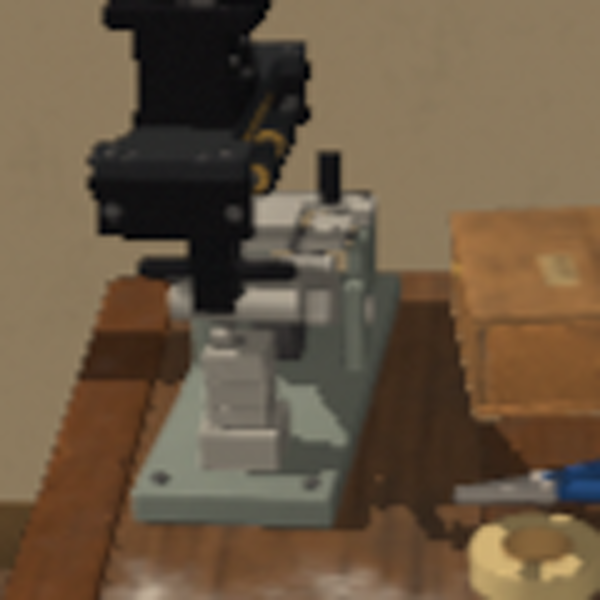

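```bash
python3 - <<'E'
from h import *
for d in [22.5,21,20,19.3,18.7,18]:
    h=env.move_straight(barp(np.radians(d)),rate=.02,force_limit=4);s=st((d,h))
    if h: break
    env.dwell(.1)
    if st()["force"][2]>2.5: break
env.gripper_to(.3);env.dwell(1.0);st("open")
s=env.grab_frame("side");crop(s,290,180,60,60,"d2s.png",5)
w=env.grab_frame("wrist");cv2.imwrite("pics/d2w.png",w["image"])
E
```

```text
(22.5, False) t=52.7 pos [ 0.4746 -0.1636  0.1243] base [-0.0741  0.0001] F [-1.2  1.1 -1.2] op 0.124
 t=52.8 pos [ 0.4746 -0.1636  0.1244] base [-0.0741  0.0001] F [-1.6  1.6 -0.7] op 0.126
(21, False) t=53.2 pos [ 0.4744 -0.1659  0.1197] base [-0.0765  0.0001] F [-1.8  0.1 -0.3] op 0.125
 t=53.3 pos [ 0.4744 -0.1659  0.1198] base [-0.0764  0.0001] F [-1.3 -0.9 -0.8] op 0.128
(20, False) t=53.6 pos [ 0.4742 -0.1674  0.1166] base [-0.0779  0.0001] F [-2.5 -1.  -1.2] op 0.123
 t=53.7 pos [ 0.4742 -0.1673  0.1166] base [-0.0779  0.0001] F [-2.   0.4 -0.2] op 0.127
(19.3, False) t=54.0 pos [ 0.4741 -0.1683  0.1144] base [-0.0789  0.0001] F [-2.3 -1.3 -0.8] op 0.125
 t=54.1 pos [ 0.4741 -0.1683  0.1145] base [-0.0788  0.0001] F [-2.8 -0.   0.3] op 0.123
(18.7, False) t=54.3 pos [ 0.474  -0.1691  0.1126] base [-0.0796  0.0001] F [-2.8  0.7  1.5] op 0.125
 t=54.4 pos [ 0.4741 -0.1691  0.1126] base [-0.0796  0.0001] F [-2.6  0.2  0.7] op 0.127
(18, True) t=54.6 pos [ 0.4741 -0.1691  0.1123] base [-0.0797  0.0001] F [-1.7  2.6  5.9] op 0.127
open t=56.2 pos [ 0.4716 -0.1692  0.1107] base [-0.08    0.0025] F [0.  1.6 0.7] op 0.298
```

View pics/d2s.png

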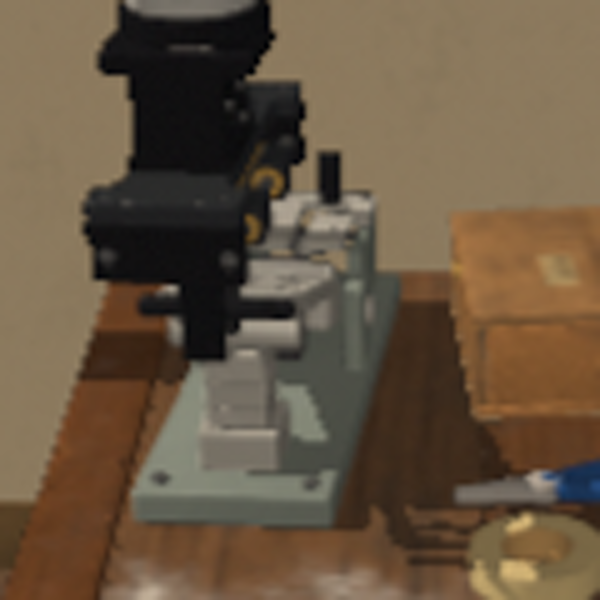

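View pics/d2w.png

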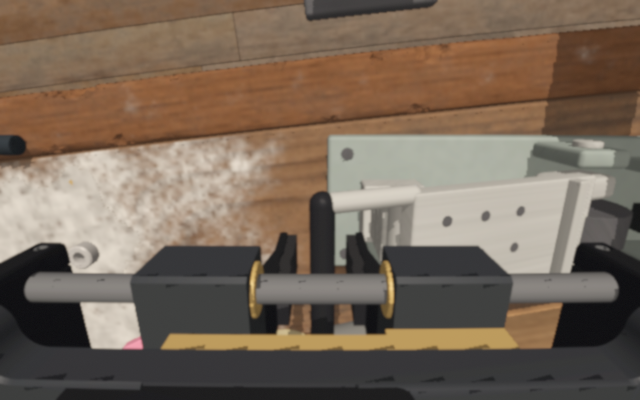

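```bash
python3 - <<'E'
from h import *
env.move_straight(env.read_state()["position"]+[0,0,.08],rate=.15)
env.gripper_to(.42)
env.goto(bw(.210,-.0165,.16),rpy(YAW));st("above")
s=env.grab_frame("side");crop(s,290,180,60,60,"e0s.png",5)
h=env.move_straight(bw(.210,-.0165,.085),rate=.1,force_limit=8);st(f"down {h}")
env.gripper_to(0,45);st("grip")
env.move_straight(bw(.2215,-.0165,.085),rate=.04);st("draw")
env.dwell(.2);st()
w=env.grab_frame("wrist");cv2.imwrite("pics/e1.png",w["image"])
E
```

```text
above t=58.7 pos [0.5212 0.1164 0.1601] base [ 0.2092 -0.0166] F [ 0.3  0.4 -0.1] op 0.416
down False t=59.6 pos [0.5218 0.1172 0.0855] base [ 0.2101 -0.017 ] F [ 0.  -0.2 -0.3] op 0.418
grip t=60.2 pos [0.5213 0.117  0.0849] base [ 0.2098 -0.0166] F [ 2.2 -1.5 -2.2] op 0.171
draw t=60.6 pos [0.5197 0.1247 0.0845] base [ 0.2174 -0.0142] F [ -0.6 -11.9   2.4] op 0.173
 t=60.8 pos [0.5197 0.1246 0.0845] base [ 0.2172 -0.0142] F [ -0.6 -12.    2.7] op 0.173
```

View pics/e1.png

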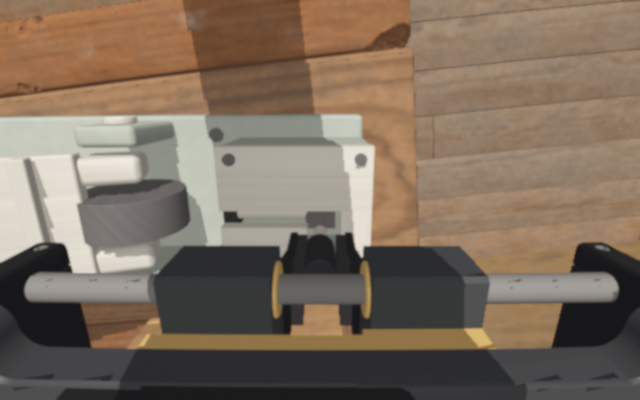

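View pics/e0s.png

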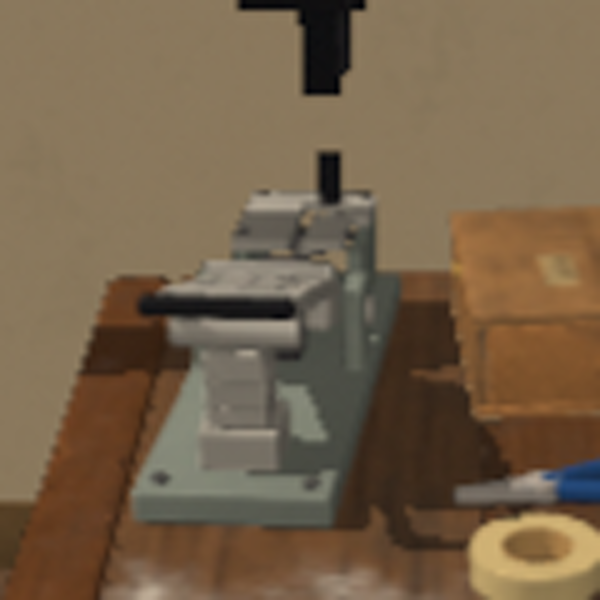

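```bash
python3 - <<'E'
from h import *
h=env.move_straight(bw(.2215,.0015,.085),rate=.04,force_limit=16);st(f"side {h}")
h=env.move_straight(bw(.2215,.003,.085),rate=.04,force_limit=16);st(f"side {h}")
h=env.move_straight(bw(.188,.001,.085),rate=.06,force_limit=25);st(f"home {h}")
env.dwell(.2);st()
w=env.grab_frame("wrist");cv2.imwrite("pics/e2.png",w["image"])
E
```

```text
side False t=61.5 pos [0.5061 0.1279 0.0851] base [ 0.219  -0.0003] F [ 10.  -13.1  -5.3] op 0.171
side False t=61.7 pos [0.5058 0.1284 0.0852] base [2.195e-01 1.000e-04] F [ 11.1 -14.1  -6.4] op 0.169
home False t=62.4 pos [0.5038 0.0986 0.0856] base [ 0.1897 -0.0011] F [ 4.8  1.4 -3.5] op 0.170
 t=62.6 pos [0.5038 0.0986 0.0855] base [ 0.1897 -0.0011] F [ 5.1  1.7 -4.1] op 0.173
```

View pics/e2.png

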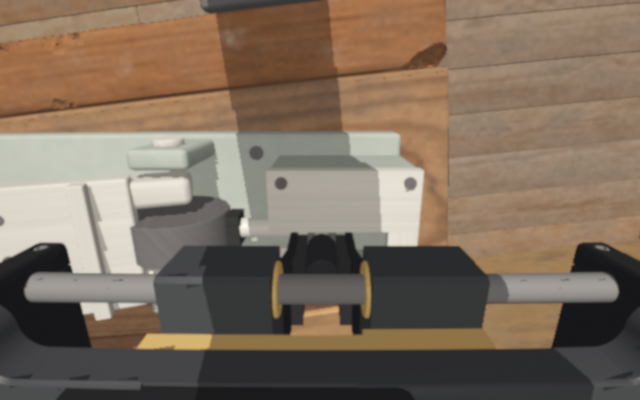

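Brake home on the drum. Release, retreat, final check.

```bash
python3 - <<'E'
from h import *
env.gripper_to(.45);st()
env.move_straight(env.read_state()["position"]+[0,0,.10],rate=.15)
env.goto(bw(.08,-.11,.27),rpy(YAW));env.dwell(.3);st()
w=env.grab_frame("wrist");cv2.imwrite("pics/f1.png",w["image"])
im=w["image"][15:145,210:590];cv2.imwrite("pics/f1b.png",cv2.resize(im,None,fx=2.1,fy=2.1,interpolation=cv2.INTER_CUBIC))
s=env.grab_frame("side");crop(s,290,200,60,55,"f1s.png",6)
E
```

```text
t=63.4 pos [0.5015 0.0971 0.085 ] base [0.1879 0.001 ] F [ 0.1  0.3 -0.9] op 0.452
 t=65.3 pos [ 0.5999 -0.021   0.2697] base [ 0.0809 -0.1093] F [1.3 0.5 0.2] op 0.453
```

View pics/f1.png

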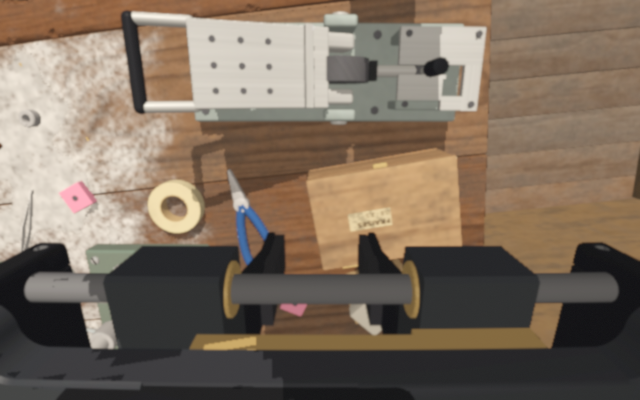

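View pics/f1s.png

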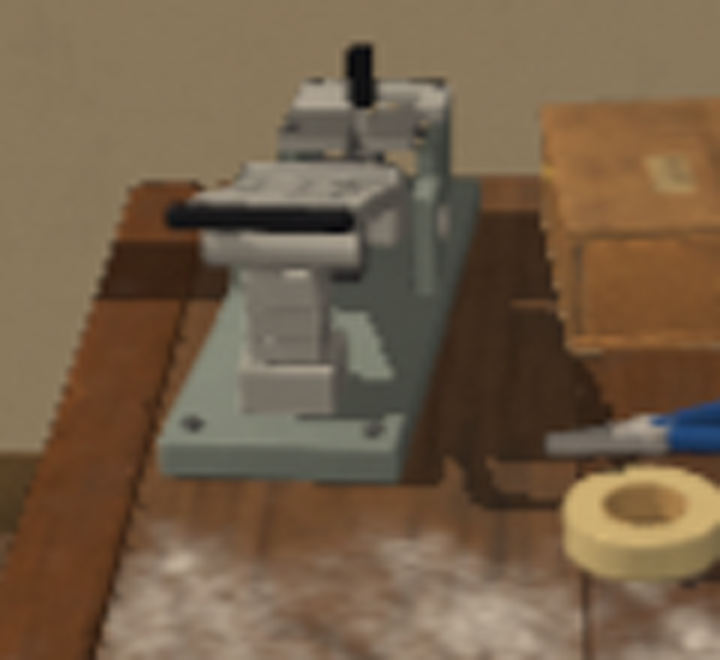

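```bash
python3 - <<'E'
from h import *
env.close_job(); st()
E
```

```text
the job is handed in; nothing more can be done
the job is handed in; nothing more can be done
```

The sine plate is set and the job is handed in, at about 65 s of the 192 s allowed.

1. **Brake off:** I drew the brake back and parked its knob in the side notch, where it stayed by itself.
2. **Plate back:** I swung the plate up and back until it leaned on its stop.
3. **Stack:** I put the three gauge blocks I found on the anvil. From contact heights and views they are 12, 15 and 18 mm. There was no `block_22` in sight.
4. **Plate down:** I lowered the plate onto the stack. The roller touched at about 18.7°, which matches the 18.75° expected for a 45 mm stack.
5. **Brake home:** I then freed the knob and guided it home along the slot.

**Last checks:** The side and wrist pictures show the blocks square and centred under the roller. The knob is back at its starting pixel, the brake shoe is on the drum, and the gripper is clear of everything.

**Disagreements:**
- My camera estimate of the base was about 2 mm off along its length. I corrected it from the grip on the bar, and the anvil view then agreed to about 0.5 mm.
- The steel bush had moved a few centimetres by the picture taken after the third block was placed. My fingers stayed about 8 cm from it, so I took this as the announced knock and left it there.

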